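Set a glued sanding block on end in the glue clamp and hold the lever

ROBOT

A 6-joint arm with a two-finger parallel gripper is mounted at the origin on the work surface; the furniture and walls round the work are solid. World frame = base frame: x ahead of the robot, y to its left, z up, the work surface at z = 0. Lengths are in m, angles in rad, forces in N, time in s.
With the tool pointing down it reaches from about 0.35 to 0.975 m from the base axis. Payload 4.9 kg.
Tool frame: the origin (TCP) lies on the front face of the gripper's body, between the roots of the fingers; the fingertips stand ctrl.tip_extent ahead of it and the grasp point (between the pads) lies 54 mm ahead of it (ctrl.tip_extent is the distance from the TCP to the fingertips, in m); z points along the fingers, y is the line along which they close (so a half turn about z gives the same grasp; the last joint's range is limited). The gripper opens to 85 mm and grips with 20 to 120 N. Pads are 22 mm wide; open, the fingers measure 114 mm over their backs; the gripper's body (76 mm by 85 mm) begins 54 mm behind the grasp point. The pads swing forward as they close: fully open they stand 13 mm farther back than shut.
Start: joints at [1.123, 0.053, 1.613, -0, 1.476, -0.119], TCP at [0.202, 0.592, 0.304] pointing down, gripper open.
Joint ranges: [-3.01, 3.01], [-1.01, 2.22], [0.06, 2.58], [-1.02, 4.17], [0.09, 2.62], [-3.14, 3.14]. Speed limits (rad/s): [2.57, 2.57, 3.14, 3.14, 3.14, 3.14].

INTERFACE

Orientations are given as a rotation vector (axis times angle).
In Python, from station import ctrl gives the robot as it stands.
- The arm moves only by the tool apply_moves, never from a script. Its argument "rows" is one flat list of numbers, 6 for each row, row after row: the shift along the tool's x, y, z normalised to -1 to 1, where 1 is 0.6 m, then the turn, a rotation vector about the tool's x, y, z normalised to -1 to 1, where 1 is 90 degrees. A call has 1 to 20 rows; each row is the pose to reach, as a shift and turn from the pose commanded when the call began, along the tool's axes at that moment; what a row does not reach only later rows make up. A row lasts 1/10 s, in which the tool goes at most 50 mm and 8.59 degrees, less where a joint would pass 70% of its speed; a pose out of reach is approached as far as the arm can. A call with a number of a shift or a turn outside -1 to 1 is refused whole. A call with a gripper value outside its range is refused whole. "grip" is the opening, from 0 (shut) to 1 (fully open), set as the call begins (left out, the last holds). The fingers move at their own pace and stop on an object; "grip_force" is the grip in N (left out, the last holds). Time passes only in rows, so rows that repeat a pose let the fingers close. It gives the time, the measured TCP pose, the force, the opening and the grip force at its end, in the units of the state.
- ctrl.get_obs(): the state, without advancing time (a new reading comes with each control period).
- ctrl.get_image(name): name is "scene" or "side" or "wrist"; returns (picture, depth): 480x640x3 uint8, blue, green, red; 480x640 float32, m along the optical axis (not along the pixel's ray), 0 where there is no reading.
- ctrl.camera_model(name): a dict with "mtx" (3x3 intrinsics, pixels), "R" (3x3) and "t" (3): a world point X has camera coordinates R X + t; the wrist camera has in their place "tool_from_camera" (4x4, takes a point from camera to tool coordinates, whose origin is the TCP and whose axes are the flange's). Camera axes: x right, y down, z forward; pixel columns grow to the right and rows downward; lengths in m; the calibration is good to about 2 mm. A picture is of the moment at which its call begins: read the wrist's pose just before it. camera_model takes no time and is no camera call.
- ctrl.finish_job(): hands the job in; it is judged then, once.
The state is a dict: "t": time; "q": joint angles; "dq": joint speeds; "effort": joint torques, N m; "tool_pos": TCP position; "tool_rot": TCP orientation; "contact_force": force on the tool from outside, world axes, zero at the start; "wrist_torque": the same for the moment, N m; "opening": finger opening in m; "grip_force": force on a finger pad.
Only numpy, scipy, OpenCV 4.12 (cv2) and the standard library are available. Lean on these libraries where they do the work, as an engineer would, in place of code of your own. Each camera call takes 0.05 s, during which the arm holds its last target. There are 200 camera calls.

TASK

The abrasive on the cork sanding block has just been glued: stand the block on end, upright, on the bed of the glue clamp between the fence and the jaw, its broad faces towards them, and let go of it. Then flip the clamp's safety catch fully over, clear of the lever, and after that pull the lever towards the fence so that the jaw presses the block. Finish while still holding the lever pulled all the way, since it springs back if let go, and leave the other things on the bench where they are.

Things in the scene. Friction and masses are not known exactly. Their poses are not given: they have to be found in the camera images.
- sanding_block: Brown cork block wrapped in abrasive, 64 x 113 x 31 mm, about 90 g, lying flat at the start. Origin at the centre of the broad face it lies on; x across its width (64 mm), y along its length (113 mm), z through its thickness (31 mm).
- block_center (a point): The middle of the sanding block.
- clamp: Glue clamp fixed to the bench: dark steel base plate 205 x 100 x 12 mm carrying, in a row along its x axis, an upright aluminium fence, the throat, a sprung jaw, the rod guide and the lever. Origin on the bench; x runs from fence to lever, z up. With yaw near -1.57 the fence is at the left and the lever at the right as seen from the robot.
- throat (a point): Middle of the throat, on the bed (base plate top): clamp x = -49.5, y = 0, z = 12 mm. Fence face (80 mm wide) at clamp x = -73, fence top at z = 75 mm; face of the open jaw at x = -26, jaw 56 mm wide, top at z = 80 mm; rod guide at x 1 to 15 mm, top at z = 75 mm.
- jaw: The clamp's jaw, 10 mm aluminium plate with a black rubber face, that the lever pushes towards the fence (clamp -x) by up to 28 mm; a spring behind it gives, so it presses with about 10 N.
- lever (a joint): Lever angle in rad: 0 at rest (leaning 0.2 rad away from the fence), 0.62 pulled all the way towards the fence (leaning 0.42 rad towards it). It is a flat steel bar with a black round grip 22 mm thick from 145 to 200 mm above the pivot, and springs back; pulling at the grip takes 2 N at first, 9 N at the end against the block.
- lever_grip (a point): Middle of the lever's black grip, 172 mm from its pivot, in clamp y = 0.
- catch (a joint): Catch angle in rad: near 0 its bar lies across the lever's path and blocks it; 1.0 is fully flipped over, which leaves the lever free. It stays where it is put (under 1 N at the handle tip turns it). The handle tip moves outwards (clamp +y) and down as it turns.
- catch_tip (a point): Upper end of the catch's handle, a round steel rod 12 mm thick and 100 mm long that stands nearly upright (leaning 0.15 rad to clamp +y at catch angle 0) over the catch's pivot; the rod's rounded end reaches 6 mm beyond this point.
- wood_glue: White glue bottle with a red nozzle, 58 mm thick, 177 mm tall, standing at the right beyond the clamp; leave alone. Origin at the centre of its underside.
- squeegee: Yellow plastic scraper 75 x 100 x 6 mm, flat between saw and glue clamp; leave alone. Origin at the centre of its underside.
- tape_measure: Black tape measure 35 x 93 x 61 mm at the right beyond the clamp; leave alone. Origin at the centre of its underside.
- eraser: Small blue and white eraser 22 x 52 x 12 mm; leave alone. Origin at the centre of its underside.
- letter_block: Dark wooden printing block 50 x 45 x 24 mm, between saw and glue clamp; leave alone. Origin at the centre of its underside.
- lever_pivot (a point): Axis of the lever (parallel to clamp y): clamp x = 55, y = 0, z = 20 mm.
- catch_pivot (a point): Axis of the catch (parallel to clamp x), on a post at the base's +y edge: clamp x = 60, y = 45.5, z = 103 mm.
Not all that is in view belongs to the job. Of the things that look like the sanding_block, take the one that is farthest to the robot's right at the start.

How it is judged:
On the way, in this order (a step that is already met when the one before it is completed fails the run):
1. the block stands on end on the bed between fence and jaw, let go (angle between the y axis of sanding_block and the z axis of clamp, either way round below 0.12 rad and angle between the z axis of sanding_block and the x axis of clamp, either way round below 0.35 rad and x of block_center in the frame of clamp between -0.072 and -0.03 m and y of block_center in the frame of clamp between -0.02 and 0.02 m and z of block_center in the frame of clamp below 0.074 m and linear speed of sanding_block below 0.03 m/s and contact force between the fingers and sanding_block below 0.1 N and value of joint catch below 0.5 rad), for 0.2 s.
2. the safety catch is flipped over while the lever is still at rest (value of joint catch above 0.85 rad and value of joint lever below 0.12 rad), for 0.1 s.
3. the lever is pulled and the jaw presses the block (value of joint lever above 0.52 rad and contact force between jaw and sanding_block above 4 N), for 0.3 s.
At the end, for the whole second after the job is handed in: The fingers hold the lever still, pulled past 0.52 rad; the catch is past 0.75 rad; the jaw presses the block with over 4 N; the block stands on end on the bed (within 0.12 rad), square to the jaw, within 22 mm of the throat's middle line, and the robot does not touch it (all of step 3 and value of joint catch above 0.75 rad and contact force between the fingers and clamp above 1.5 N and contact force between each of the arm, the fingers and sanding_block below 0.1 N and angle between the y axis of sanding_block and the z axis of clamp, either way round below 0.12 rad and angle between the z axis of sanding_block and the x axis of clamp, either way round below 0.2 rad and y of block_center in the frame of clamp between -0.022 and 0.022 m and z of block_center in the frame of clamp below 0.074 m and velocity of joint lever below 0.05 rad/s); the arm keeps its last pose, push and grip.
It fails at once if another thing on the bench is pushed away or knocked over (moved over 40 mm) (distance of any of wood_glue, squeegee, tape_measure, eraser, letter_block from where it was at the start of the episode above 0.04 m).
It also fails if it takes over 64 s, if anything falls off the work surface, if the arm or the gripper's body presses on something with over 40 N, if the wrist force passes 120 N, or if a joint passes its speed limit or range.

## Working session

There is one attempt and no reset: what is moved stays moved. The work goes in short steps, Python scripts to look and compute and a tool call to move; the robot and the scene stay as the last step left them, time stands still between calls to the robot, and variables do not carry over. Pictures are saved under pics/ and viewed, at most 10 in all, crops included, and the job is handed in when it is done.

Besides the shell and the picture viewer there is one more tool, called after "Request:" by a JSON object that holds its "api" and its "payload", one argument or row to a line. apply_moves: Moves the arm, as the interface text tells. Its arguments: {"type":"object","properties":{"rows":{"type":"array","items":{"type":"number"}},"grip":{"type":"number"},"grip_force":{"type":"number"}},"required":["rows"]}

```bash
mkdir -p pics
cat > h.py <<'E'
import numpy as np, cv2
from scipy.spatial.transform import Rotation as Ro
from station import ctrl
def world(name,d,u,v,obs=None,dep=None):
    m=ctrl.camera_model(name);K=m["mtx"]
    z=d[v,u] if dep is None else dep
    c=np.array([(u-K[0][2])*z/K[0][0],(v-K[1][2])*z/K[1][1],z])
    if name=="wrist":
        T=np.array(m["tool_from_camera"]);p=T[:3,:3]@c+T[:3,3]
        return Ro.from_rotvec(obs["tool_rot"]).apply(p)+obs["tool_pos"]
    return np.array(m["R"]).T@(c-np.array(m["t"]))
E
python3 - <<'E'
from h import *
o=ctrl.get_obs();print(o,ctrl.tip_extent)
for n in("scene","side"):
    im,d=ctrl.get_image(n);cv2.imwrite(f"pics/{n}0.png",im);np.save(f"{n}0.npy",d)
E
```

```text
{'t': 0.0, 'q': array([ 1.12302667e+00,  5.33540703e-02,  1.61429427e+00,  1.50432758e-05,
        1.47599315e+00, -1.19007970e-01]), 'dq': array([-6.49243806e-06,  4.19116366e-04, -7.55669244e-04, -1.01873361e-03,
       -1.34596660e-03,  6.21671581e-04]), 'effort': array([ 9.26625289e-04, -3.93686736e+01, -3.70174813e+01, -1.64281810e-04,
        7.15271453e-03,  1.57699799e-05]), 'tool_pos': array([0.2015896 , 0.59109676, 0.30266443]), 'tool_rot': array([-5.14000987e-01, -3.09866236e+00,  3.08277982e-03]), 'contact_force': array([ 0.10073271, -0.56789395,  0.43322556]), 'wrist_torque': array([ 0.00984534,  0.0219007 , -0.02738241]), 'grip_force': 0.0, 'opening': 0.08510858156917912} 0.0726
```

View pics/scene0.png

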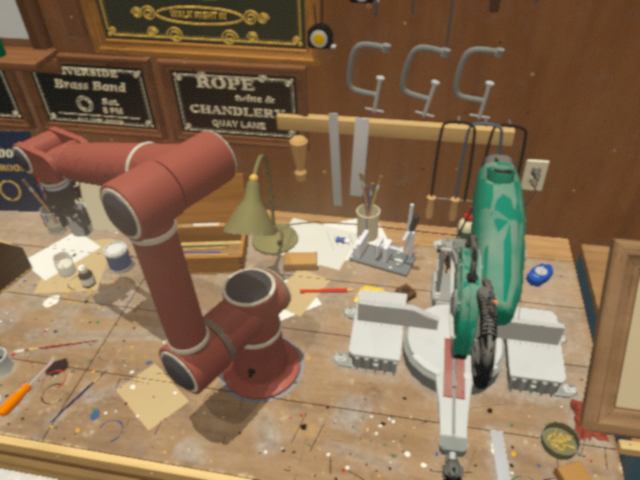

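View pics/side0.png

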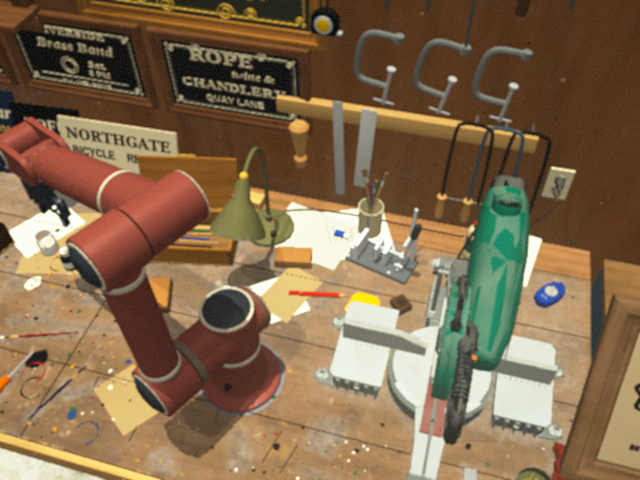

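The scene picture shows the clamp at about (385,252). Block-like things are at (300,261) in the scene view, (158,293) in the side view, and (575,472) at the bottom right of the scene view. I'll get their world coordinates next.

Run:
```python
from h import *
np.set_printoptions(precision=3,suppress=True)
d=np.load("scene0.npy");s=np.load("side0.npy")
for n,u,v in[("blk",300,259),("br",575,472),("clampbase",385,265),("clampL",355,258),("clampR",410,270),("squeegee",368,294),("letter",405,293),("pencil",325,291),("lampbase",275,238),("pot",368,225),("saw",480,250),("tape",540,273),("lever",410,220),("fence",378,240)]:
    print(n,world("scene",d,u,v))
for n,u,v in[("blk",293,257),("left",158,293),("eraser",340,234),("lampshade",240,215)]: print(n,world("side",s,u,v))
im=cv2.imread("pics/side0.png");a=cv2.resize(im[190:320,240:430],None,fx=4,fy=4,interpolation=cv2.INTER_CUBIC)
cv2.imwrite("pics/crop1.png",a)
for c in("scene","side"):
    m=ctrl.camera_model(c);print(c,-np.array(m["R"]).T@m["t"])
```

```text
blk [ 0.42  -0.017  0.028]
br [-0.181 -0.784  0.029]
clampbase [ 0.453 -0.294  0.012]
clampL [ 0.476 -0.192  0.008]
clampR [ 0.452 -0.376  0.003]
squeegee [ 0.251 -0.262  0.075]
letter [ 0.317 -0.368  0.031]
pencil [ 0.309 -0.121  0.007]
lampbase [0.512 0.091 0.029]
pot [ 0.572 -0.222  0.077]
saw [ 0.16  -0.534  0.362]
tape [ 0.47  -0.777  0.033]
lever [ 0.528 -0.36   0.148]
fence [ 0.495 -0.264  0.08 ]
blk [ 0.411 -0.019  0.025]
left [0.175 0.32  0.027]
eraser [ 0.555 -0.131  0.007]
lampshade [0.305 0.082 0.289]
scene [-0.868 -0.37   1.22 ]
side [-0.731 -0.447  1.467]
```

View pics/crop1.png

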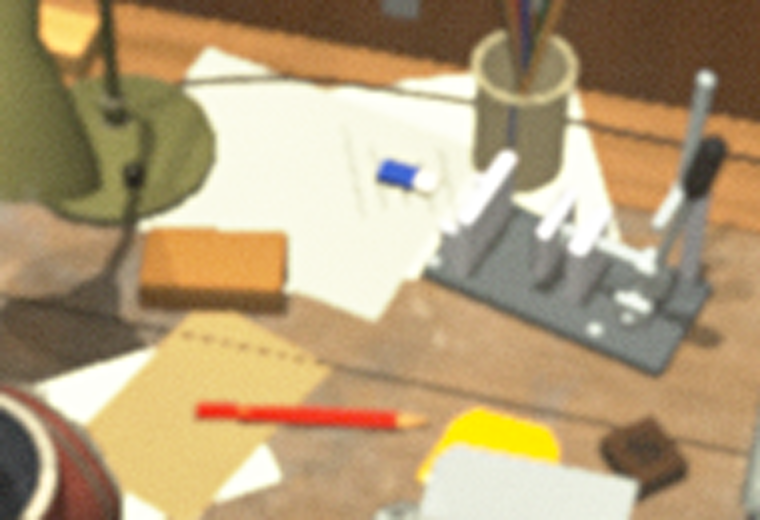

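The crop shows an orange-brown block at side (293,257), the blue eraser, the clamp with its fence at left and lever at right, the squeegee and the letter block. Candidates: A scene (300,261), B side (158,293), C scene (575,472). I'll check C close up, since it has the most negative y.

Run:
```python
from h import *
im=cv2.imread("pics/scene0.png");sd=cv2.imread("pics/side0.png")
R=lambda a:cv2.resize(a,(390,300),interpolation=cv2.INTER_CUBIC)
top=np.hstack([R(im[420:480,530:608]),R(im[230:290,260:338])])
bot=np.hstack([R(sd[263:323,125:203]),R(im[400:460,530:608])])
cv2.imwrite("pics/crop2.png",np.vstack([top,bot]))
d=np.load("scene0.npy");s=np.load("side0.npy")
np.set_printoptions(precision=3,suppress=True)
for v in range(458,480,3): print(v,[world("scene",d,u,v).round(3).tolist() for u in (555,565,575,585,595)])
for p in[(300,259),(575,472)]:print(im[p[1],p[0]])
for p in [(293,252),(158,290)]:print(sd[p[1],p[0]])
```

```text
458 [[-0.14, -0.752, 0.005], [-0.14, -0.772, 0.012], [-0.127, -0.8, -0.002], [-0.125, -0.822, 0.0], [-0.118, -0.847, -0.005]]
461 [[-0.144, -0.753, -0.002], [-0.142, -0.775, 0.002], [-0.136, -0.798, -0.0], [-0.133, -0.82, 0.001], [-0.128, -0.844, -0.001]]
464 [[-0.152, -0.752, -0.0], [-0.148, -0.774, -0.0], [-0.162, -0.786, 0.031], [-0.136, -0.822, -0.006], [-0.134, -0.844, -0.004]]
467 [[-0.159, -0.751, -0.001], [-0.175, -0.762, 0.034], [-0.17, -0.785, 0.032], [-0.148, -0.818, 0.001], [-0.142, -0.842, -0.004]]
470 [[-0.176, -0.745, 0.016], [-0.181, -0.762, 0.031], [-0.178, -0.784, 0.032], [-0.176, -0.804, 0.036], [-0.153, -0.839, 0.002]]
473 [[-0.18, -0.746, 0.01], [-0.191, -0.759, 0.036], [-0.182, -0.784, 0.026], [-0.182, -0.804, 0.033], [-0.158, -0.839, -0.002]]
476 [[-0.182, -0.748, -0.0], [-0.196, -0.759, 0.033], [-0.192, -0.782, 0.031], [-0.189, -0.803, 0.033], [-0.166, -0.837, 0.0]]
479 [[-0.189, -0.747, -0.001], [-0.202, -0.759, 0.03], [-0.197, -0.782, 0.027], [-0.195, -0.802, 0.032], [-0.173, -0.836, -0.001]]
[ 99 165 215]
[ 79 142 193]
[ 75 164 232]
[ 70 162 230]
```

View pics/crop2.png

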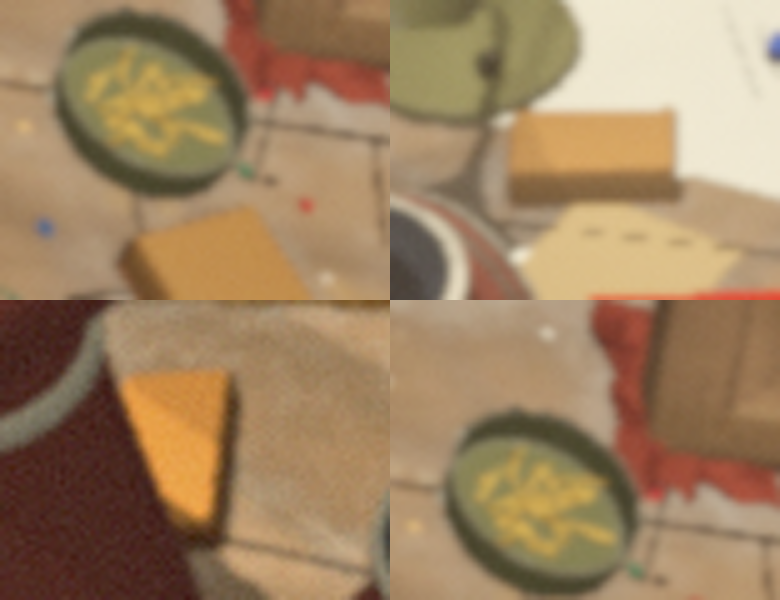

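C (scene (575,472)) is a 31 mm high cork block at y ≈ -0.78. That makes it the farthest right, so it is the target. I'll map the obstacles in between before moving.

Run:
```python
from h import *
print([a for a in dir(ctrl) if a[0]!='_'])
H=np.full((14,17),-1.)  # x -0.4..1.0 ; y 0.4..-1.3
for n in("scene","side"):
    d=np.load(n+"0.npy");m=ctrl.camera_model(n);K=np.array(m["mtx"])
    v,u=np.mgrid[0:480,0:640];ok=d>0
    c=np.stack([(u-K[0,2])*d/K[0,0],(v-K[1,2])*d/K[1,1],d],-1)[ok]
    p=(c-np.array(m["t"]))@np.array(m["R"])
    i=((p[:,0]+.4)//.1).astype(int);j=((.4-p[:,1])//.1).astype(int)
    k=(i>=0)&(i<14)&(j>=0)&(j<17)
    np.maximum.at(H,(i[k],j[k]),p[k,2])
print("cols y from .4 down;",)
for r in range(13,-1,-1): print(f"{-.4+.1*r:5.1f}",*[f"{h*100:4.0f}" for h in H[r]])
```

```text
['MotionError', 'camera_model', 'finish_job', 'get_image', 'get_obs', 'tip_extent']
cols y from .4 down;
  0.9 -100 -100 -100 -100 -100 -100 -100 -100 -100 -100 -100 -100 -100 -100 -100 -100 -100
  0.8 -100 -100 -100 -100 -100 -100 -100 -100 -100 -100 -100 -100 -100 -100 -100 -100 -100
  0.7   74   75   75   75   75   75   76   76   76   77   78   79   78   71   41   10 -100
  0.6   73   75   75   76   76   77   78   79   78   79   80   27    1    1    1 -100 -100
  0.5   29   25   36   36    1   28   23   21    3   18 -100    3    4    1    1 -100 -100
  0.4   15   12   38   38    4    8    9   22   14   45   45    4    4    1 -100 -100 -100
  0.3    8    8   36   36    4    2    2    3   26   48   48    1    1    0 -100 -100 -100
  0.2    5    3   30   30    2    2    8    8   33   43   43    8    3    0 -100 -100 -100
  0.1   61   61    1 -100    1    1   16   16   38   43   39   16   42   32 -100 -100 -100
  0.0   63   67   69   72   68    2    8    8   38   43   35    8   32   28 -100 -100 -100
 -0.1    1   66   71   72   71    2    1    1   35   40    1    3   14   11 -100 -100 -100
 -0.2    1    1   72   72   28    1    1    1    8   39    1    4    4    3 -100 -100 -100
 -0.3    1    1   72   72    1    1    1    1    8    8    2    4 -100 -100 -100 -100 -100
 -0.4    1    1    1    1    1    0 -100 -100 -100 -100 -100 -100 -100 -100 -100 -100 -100
```

C reads 31–36 mm high, as it should. Before committing I'll raise the arm and swing over the clamp to photograph it, then look at C from nearer.

Request:
{"api": "apply_moves", "payload": {
  "rows": [-0.187,-0.288,-0.5,0,0,0,-0.187,-0.288,-0.5,0,0,0,-0.187,-0.288,-0.5,0,0,0,-0.187,-0.288,-0.5,0,0,0,-0.187,-0.288,-0.5,0,0,0,-0.187,-0.288,-0.5,0,0,0,-0.187,-0.288,-0.5,0,0,0,-0.187,-0.288,-0.5,0,0,0,-0.611,-0.654,-0.467,0,0,0.64,-0.611,-0.654,-0.467,0,0,0.64,-0.611,-0.654,-0.467,0,0,0.64,-0.611,-0.654,-0.467,0,0,0.64,-0.611,-0.654,-0.467,0,0,0.64,-0.611,-0.654,-0.467,0,0,0.64,-0.611,-0.654,-0.467,0,0,0.64,-0.611,-0.654,-0.467,0,0,0.64,-0.611,-0.654,-0.467,0,0,0.64]
}}

```text
t: 1.8
tool_pos: [0.4225, 0.1014, 0.5828]
tool_rot: [-1.943, -2.466, 0.002]
contact_force: [-0.7, 0.6, -0.2]
opening: 0.0853
grip_force: 0.0
```

```bash
cat >> h.py <<'E'
def rel(p,yaw_turn=0,o=None,turn=None):
    """normalised shift to world TCP p, and z turn (world CCW rad yaw_turn)"""
    o=o or ctrl.get_obs();R=Ro.from_rotvec(o["tool_rot"])
    s=R.inv().apply(np.array(p)-o["tool_pos"])/0.6
    return s.round(3),round(-yaw_turn/(np.pi/2),3)
E
python3 - <<'E'
from h import *
o=ctrl.get_obs();print(o["t"],o["q"],o["tool_pos"]);print(Ro.from_rotvec(o["tool_rot"]).as_matrix().round(3))
m=ctrl.camera_model("wrist");print(m)
print(rel((.36,-.25,.55),-.8),rel((.1,-.5,.65),-1.55))
E
```

```text
1.8 [ 6.36525954e-02 -4.04289506e-01  1.55790305e+00  5.46782166e-04
  1.99061467e+00 -1.71960699e-01] [0.42249793 0.10138355 0.5827563 ]
[[-0.234  0.972 -0.003]
 [ 0.972  0.234  0.   ]
 [ 0.001 -0.003 -1.   ]]
{'mtx': array([[409.74851343,   0.        , 328.62112855],
       [  0.        , 409.74851343, 236.82030756],
       [  0.        ,   0.        ,   1.        ]]), 'tool_from_camera': array([[-1.06284907e-03, -9.48087698e-01, -3.18007211e-01,
         8.27996503e-02],
       [ 9.99999357e-01, -1.13365560e-03,  3.75983112e-05,
        -1.12877011e-03],
       [-3.96157151e-04, -3.18006967e-01,  9.48088293e-01,
        -6.99353636e-02],
       [ 0.00000000e+00,  0.00000000e+00,  0.00000000e+00,
         1.00000000e+00]])}
(array([-0.545, -0.238,  0.055]), 0.509) (array([-0.849, -0.757, -0.111]), 0.987)
```

Run:
```python
from h import *
print(rel((.49,-.17,.55),-.8))
```

```text
(array([-0.466,  0.004,  0.054]), 0.509)
```

Request:
{"api": "apply_moves", "payload": {
  "rows": [-0.466,0.004,0.054,0,0,0.51,-0.466,0.004,0.054,0,0,0.51,-0.466,0.004,0.054,0,0,0.51,-0.466,0.004,0.054,0,0,0.51,-0.466,0.004,0.054,0,0,0.51,-0.466,0.004,0.054,0,0,0.51,-0.466,0.004,0.054,0,0,0.51,-0.466,0.004,0.054,0,0,0.51,-0.466,0.004,0.054,0,0,0.51]
}}

```text
t: 2.7
tool_pos: [0.4901, -0.1677, 0.5524]
tool_rot: [2.749, 1.519, 0.001]
contact_force: [0.1, 0.2, 0.4]
opening: 0.0856
grip_force: 0.0
```

Run:
```python
from h import *
import pickle
o=ctrl.get_obs();im,d=ctrl.get_image("wrist");cv2.imwrite("pics/w1.png",im);pickle.dump((o,d),open("w1.pkl","wb"))
print(o["tool_pos"],o["q"],o["t"])
# finer heights toward C, x -0.35..0, y -0.4..-0.9 in 5cm
H=np.full((9,11),-1.)
for n in("scene","side"):
    d=np.load(n+"0.npy");m=ctrl.camera_model(n);K=np.array(m["mtx"])
    v,u=np.mgrid[0:480,0:640];ok=d>0
    c=np.stack([(u-K[0,2])*d/K[0,0],(v-K[1,2])*d/K[1,1],d],-1)[ok]
    p=(c-np.array(m["t"]))@np.array(m["R"])
    i=((p[:,0]+.35)//.05).astype(int);j=((-.4-p[:,1])//.05).astype(int)
    k=(i>=0)&(i<9)&(j>=0)&(j<11);np.maximum.at(H,(i[k],j[k]),p[k,2])
for r in range(8,-1,-1): print(f"{-.35+.05*r:5.2f}",*[f"{h*100:4.0f}" for h in H[r]])
for a,b in((.1,-.5),(0,-.55),(-.1,-.55)): print(rel((a,b,.68),-1.2))
```

```text
[ 0.49005085 -0.16766378  0.55244459] [-4.73581407e-01 -2.26711974e-01  1.46955045e+00  4.58506790e-04
  1.89774851e+00  8.76472096e-02] 2.7
 0.05    8   38   43   35   35    8    8    8   32   30   28
 0.00    9   38   41   37   32    8    8    8   23   22   19
-0.05    5   35   39   39    1    1    1    1   14   13   10
-0.10    1    8   40   39    1    1    3    3    5    5    5
-0.15    1    8   39   39    1    1    3    3    3    2    3
-0.20    1    8   36   36    1    1    4    4    4    1 -100
-0.25    1    8    8    1    2    1 -100    4 -100 -100 -100
-0.30    1    8    8 -100 -100 -100 -100 -100 -100 -100 -100
-0.35 -100 -100 -100 -100 -100 -100 -100 -100 -100 -100 -100
(array([-0.815, -0.255, -0.213]), 0.764)
(array([-0.974, -0.352, -0.213]), 0.764)
(array([-1.063, -0.493, -0.213]), 0.764)
```

View pics/w1.png

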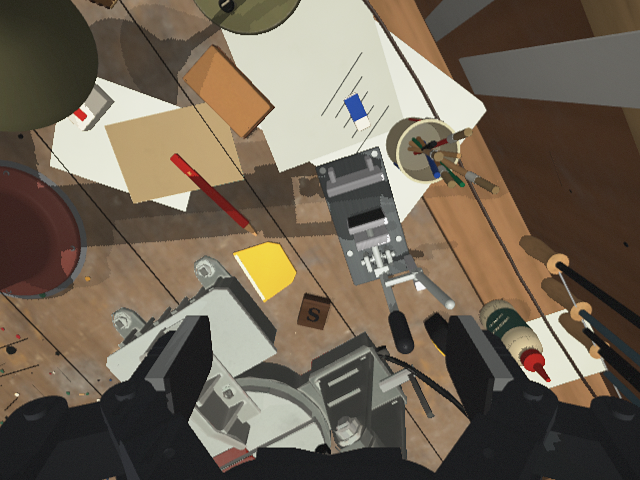

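The wrist view shows the clamp at (360,215): fence (350,185), jaw (368,220), catch tip (447,303), lever grip (401,330). Block A is at (228,90) and the glue bottle at (515,340). Next I'll go over the saw and look at C.

Run:
```python
from h import *
print(rel((.38,-.25,.69),0),rel((0,-.50,.69),.3))
```

```text
(array([-0.214, -0.082, -0.229]), 0.0) (array([-0.903, -0.396, -0.23 ]), -0.191)
```

Request:
{"api": "apply_moves", "payload": {
  "rows": [-0.214,-0.082,-0.23,0,0,0,-0.214,-0.082,-0.23,0,0,0,-0.214,-0.082,-0.23,0,0,0,-0.214,-0.082,-0.23,0,0,0,-0.903,-0.396,-0.23,0,0,-0.19,-0.903,-0.396,-0.23,0,0,-0.19,-0.903,-0.396,-0.23,0,0,-0.19,-0.903,-0.396,-0.23,0,0,-0.19,-0.903,-0.396,-0.23,0,0,-0.19,-0.903,-0.396,-0.23,0,0,-0.19,-0.903,-0.396,-0.23,0,0,-0.19,-0.903,-0.396,-0.23,0,0,-0.19,-0.903,-0.396,-0.23,0,0,-0.19,-0.903,-0.396,-0.23,0,0,-0.19,-0.903,-0.396,-0.23,0,0,-0.19]
}}

```text
t: 4.25
tool_pos: [-0.0017, -0.5011, 0.6885]
tool_rot: [-2.497, -1.904, -0.002]
contact_force: [0.0, 0.5, -1.0]
opening: 0.0855
grip_force: 0.0
```

Run:
```python
from h import *
import pickle
o=ctrl.get_obs();im,d=ctrl.get_image("wrist");cv2.imwrite("pics/w2.png",im);pickle.dump((o,d),open("w2.pkl","wb"))
print(o["tool_pos"],o["q"],o["t"])
```

```text
[-0.00169547 -0.5011317   0.68854187] [-1.72274172e+00 -1.74021069e-01  1.19432393e+00 -1.35959373e-04
  2.12329843e+00 -1.45517249e+00] 4.25
```

View pics/w2.png

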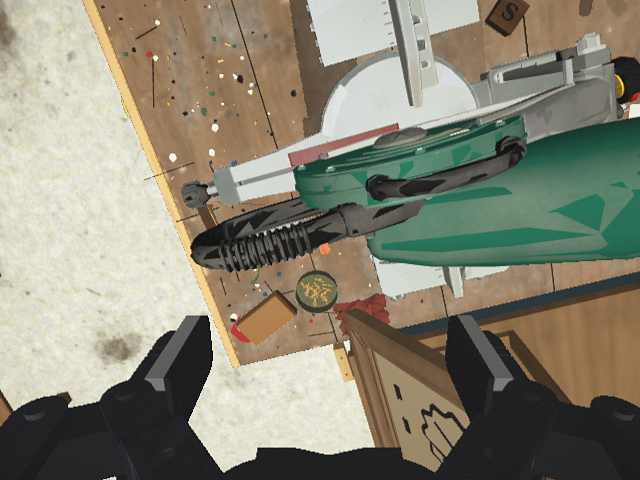

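C is at (268,318), at the bench corner beyond the saw's handle, with something red at its edge. I'll measure the top faces of A and C against 64 × 113 × 31 mm.

Run:
```python
from h import *
import pickle
def cloud(name):
    o,d=pickle.load(open(name+".pkl","rb"));m=ctrl.camera_model("wrist");K=np.array(m["mtx"])
    v,u=np.mgrid[0:480,0:640]
    c=np.stack([(u-K[0,2])*d/K[0,0],(v-K[1,2])*d/K[1,1],d],-1)
    T=np.array(m["tool_from_camera"]);p=c@T[:3,:3].T+T[:3,3]
    return p@Ro.from_rotvec(o["tool_rot"]).as_matrix().T+o["tool_pos"]
for n,(u0,u1,v0,v1) in(("w1",(175,280,40,140)),("w2",(225,305,283,352))):
    p=cloud(n)[v0:v1,u0:u1]; im=cv2.imread(f"pics/{n}.png")[v0:v1,u0:u1]
    k=(p[...,2]>.020)&(p[...,2]<.045)
    nn,lab,st,ce=cv2.connectedComponentsWithStats(k.astype(np.uint8));b=1+st[1:,4].argmax();k=lab==b
    q=p[k];print(n,k.sum(),"z",np.median(q[:,2]),np.percentile(q[:,2],[5,95]),cv2.minAreaRect((q[:,:2]*1000).astype(np.float32)),"bgr",np.median(im[k],0))
a=cv2.imread("pics/w1.png")[30:150,170:290];c=cv2.imread("pics/w2.png")[275:355,220:310]
cv2.imwrite("pics/cmp.png",np.hstack([cv2.resize(x,(400,400),interpolation=cv2.INTER_CUBIC) for x in(a,c)]))
```

```text
w1 3928 z 0.030871730130137665 [0.02816006 0.03263137] ((421.0887145996094, -15.391796112060547), (61.28483200073242, 112.94256591796875), 11.486241340637207) bgr [ 78. 130. 184.]
w2 1589 z 0.031195448170546314 [0.02472484 0.03336615] ((-216.37692260742188, -793.561279296875), (114.79258728027344, 63.31999206542969), 25.428096771240234) bgr [ 79. 128. 176.]
```

View pics/cmp.png

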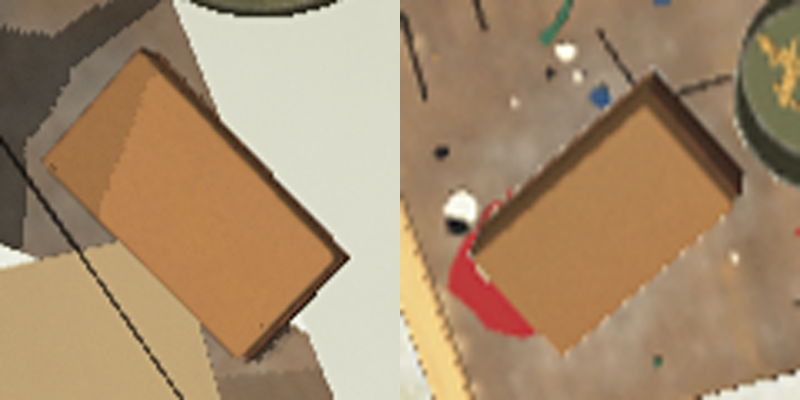

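Both are 63 × 114 × 31 mm, identical, so C really is a look-alike and lies farthest right: C is the target, centre (-0.216,-0.794). I'll fit the arm geometry to check clearance over the saw handle.

Run:
```python
from h import *
import pickle
from scipy.optimize import least_squares
D=[(.0534,1.6143,.6245,.3027),(-.4043,1.5579,.4345,.5828),(-.2267,1.4696,.518,.5524),(-.1740,1.1943,.5011,.6885)]
def f(x):
    a,b,dl,e,hl=x;r=[]
    for q2,q3,R,z in D:
        R=np.sqrt(R*R-.074**2);r+=[a*np.sin(q2)+b*np.sin(q2+q3+dl)+e-R,hl+a*np.cos(q2)+b*np.cos(q2+q3+dl)-z]
    return r
s=least_squares(f,[.4,.4,0,.1,.1]);print(s.x,np.abs(s.fun).max())
a,b,dl,e,hl=s.x
def ik(R,z):
    r=np.sqrt(R*R-.074**2)
    t=least_squares(lambda q:[a*np.sin(q[0])+b*np.sin(q[0]+q[1]+dl)+e-r,hl+a*np.cos(q[0])+b*np.cos(q[0]+q[1]+dl)-z],[.5,1.2]);return t.x,t.cost
for z in(.068,.2): 
    q,c=ik(.823,z);print(z,q,c,"elbow r",a*np.sin(q[0]),"z-h",a*np.cos(q[0]),"wrist r",.82-e,"z-h",z-hl)
# saw handle extents near C from w2
o,d=pickle.load(open("w2.pkl","rb"));m=ctrl.camera_model("wrist");K=np.array(m["mtx"]);v,u=np.mgrid[0:480,0:640]
c=np.stack([(u-K[0,2])*d/K[0,0],(v-K[1,2])*d/K[1,1],d],-1);T=np.array(m["tool_from_camera"]);p=(c@T[:3,:3].T+T[:3,3])@Ro.from_rotvec(o["tool_rot"]).as_matrix().T+o["tool_pos"]
q=p[:310,:].reshape(-1,3);q=q[(d[:310]>0).ravel()&(q[:,2]>.12)&(q[:,2]<.6)]
for x in np.arange(-.28,.1,.03):
    k=q[(q[:,0]>=x)&(q[:,0]<x+.03)]
    if len(k):print(f"x{x:.2f} y {k[:,1].min():.3f}..{k[:,1].max():.3f} zmax {k[:,2].max():.3f} n{len(k)}", "y at z>.3:",*( (lambda h:(h.min().round(3),h.max().round(3)))(k[k[:,2]>.3,1]) if (k[:,2]>.3).any() else ()))
# robot elbow extents at start
d0=np.load("scene0.npy");print("elbow px",world("scene",d0,180,160),world("scene",d0,130,215),world("scene",d0,215,150),world("scene",d0,250,290))
```

```text
[ 4.26089126e-01  6.17275751e-01  1.55506999e-01 -2.24425533e-04
  3.13469060e-02] 0.0005542975431415131
0.068 [0.70016861 1.20270895] 2.8164799506718937e-29 elbow r 0.27454909726255605 z-h 0.32584465071464785 wrist r 0.820224425533093 z-h 0.036653094028432635
0.2 [0.57618723 1.14967536] 4.0260147694827305e-24 elbow r 0.23214644665197764 z-h 0.35729535473316165 wrist r 0.820224425533093 z-h 0.16865309402843265
x-0.19 y -0.547..-0.525 zmax 0.351 n199 y at z>.3: -0.547 -0.525
x-0.16 y -0.555..-0.525 zmax 0.374 n1192 y at z>.3: -0.555 -0.525
x-0.13 y -0.556..-0.521 zmax 0.391 n1448 y at z>.3: -0.556 -0.521
x-0.10 y -0.556..-0.521 zmax 0.395 n1453 y at z>.3: -0.556 -0.521
x-0.07 y -0.556..-0.489 zmax 0.396 n1661 y at z>.3: -0.556 -0.521
x-0.04 y -0.560..-0.482 zmax 0.392 n2248 y at z>.3: -0.56 -0.489
x-0.01 y -0.594..-0.481 zmax 0.374 n2568 y at z>.3: -0.585 -0.484
x0.02 y -0.630..-0.480 zmax 0.400 n3570 y at z>.3: -0.616 -0.486
x0.05 y -0.631..-0.479 zmax 0.420 n4112 y at z>.3: -0.627 -0.486
x0.08 y -0.632..-0.479 zmax 0.425 n4569 y at z>.3: -0.632 -0.484
elbow px [-0.09621902  0.04887707  0.71339452] [-0.22616499  0.08982826  0.68350938] [-0.03987184  0.00464398  0.70464963] [-0.02314851 -0.01340406  0.32389629]
```

Run:
```python
from h import *
a,b,dl,hl=.4261,.6173,.1555,.0313
P=[]
for n in("scene","side"):
    d=np.load(n+"0.npy");m=ctrl.camera_model(n);K=np.array(m["mtx"]);v,u=np.mgrid[0:480,0:640];ok=(d>0)&(u<300)
    c=np.stack([(u-K[0,2])*d/K[0,0],(v-K[1,2])*d/K[1,1],d],-1)[ok];p=(c-np.array(m["t"]))@np.array(m["R"])
    im=cv2.imread(f"pics/{n}0.png")[ok].astype(int)
    P.append(p[(p[:,0]<.45)&(p[:,1]>-.15)&(p[:,1]<.75)&(p[:,2]>.05)])
p=np.vstack(P);g=1.123
s=p[:,0]*np.cos(g)+p[:,1]*np.sin(g);l=-p[:,0]*np.sin(g)+p[:,1]*np.cos(g);z=p[:,2]
print("s bin: z>.35 max z, lateral range, min z")
for x in np.arange(-.15,.8,.05):
    k=(s>=x)&(s<x+.05)&(z>.38)&(abs(l)<.4)
    if k.sum()>20: print(f"{x:.2f} n{k.sum()} zmax {np.percentile(z[k],99.5):.3f} z5 {np.percentile(z[k],3):.3f} l {np.percentile(l[k],1):.3f}..{np.percentile(l[k],99):.3f} l at top {np.median(l[k][z[k]>np.percentile(z[k],95)]):.3f}")
```

```text
s bin: z>.35 max z, lateral range, min z
-0.05 n18387 zmax 0.716 z5 0.402 l 0.012..0.246 l at top 0.172
0.00 n6672 zmax 0.723 z5 0.444 l 0.011..0.252 l at top 0.195
0.05 n822 zmax 0.714 z5 0.675 l 0.024..0.244 l at top 0.192
0.10 n971 zmax 0.692 z5 0.642 l 0.043..0.125 l at top 0.075
0.15 n1136 zmax 0.677 z5 0.614 l 0.040..0.126 l at top 0.073
0.20 n1137 zmax 0.661 z5 0.593 l 0.045..0.125 l at top 0.077
0.25 n1127 zmax 0.646 z5 0.570 l 0.046..0.125 l at top 0.077
0.30 n1029 zmax 0.631 z5 0.550 l 0.044..0.125 l at top 0.079
0.35 n905 zmax 0.615 z5 0.536 l 0.046..0.125 l at top 0.076
0.40 n748 zmax 0.598 z5 0.521 l 0.048..0.123 l at top 0.075
0.45 n1256 zmax 0.580 z5 0.498 l 0.019..0.131 l at top 0.079
0.50 n1020 zmax 0.564 z5 0.487 l 0.018..0.132 l at top 0.081
0.55 n2088 zmax 0.559 z5 0.385 l 0.021..0.135 l at top 0.111
0.60 n1187 zmax 0.556 z5 0.390 l 0.021..0.138 l at top 0.030
```

```bash
cat > arm.py <<'E'
from h import *
import pickle
a,b,h,L,lat=.4261,.6173,.228,.197,.076
def cloudw(name):
    o,d=pickle.load(open(name+".pkl","rb"));m=ctrl.camera_model("wrist");K=np.array(m["mtx"]);v,u=np.mgrid[0:480,0:640]
    c=np.stack([(u-K[0,2])*d/K[0,0],(v-K[1,2])*d/K[1,1],d],-1);T=np.array(m["tool_from_camera"])
    return (c@T[:3,:3].T+T[:3,3])@Ro.from_rotvec(o["tool_rot"]).as_matrix().T+o["tool_pos"]
def forearm(W):
    R=np.hypot(W[0],W[1]);r=np.sqrt(R*R-lat**2);q1=np.arctan2(W[1],W[0])-np.arcsin(lat/R)
    dz=W[2]-h;d=np.hypot(r,dz)
    if d>a+b-.005:return None
    e=np.arctan2(dz,r)+np.arccos((a*a+d*d-b*b)/(2*a*d))
    E=np.array([a*np.cos(e),h+a*np.sin(e)]);w=np.array([r,W[2]]);t=(w-E)/b;n=np.array([-t[1],t[0]])
    dr=np.array([np.cos(q1),np.sin(q1)]);ln=np.array([-dr[1],dr[0]])
    f=lambda p:np.array([*(dr*p[0]+ln*lat),p[1]])
    return f(E+.027*n),f(w-.011*n),q1
def clear(W,Q):
    F=forearm(W)
    if F is None:return -1
    A,B,_=F;t=np.clip((Q-A)@(B-A)/((B-A)@(B-A)),0,1);dd=np.linalg.norm(Q-A-t[:,None]*(B-A),axis=1)
    return (dd-np.where(t>.7,.062,.044)).min()
E
python3 - <<'E'
from arm import *
p=cloudw("w2");p=p[:310].reshape(-1,3);Q=p[(p[:,2]>.12)&(p[:,2]<.6)][::5]
u=np.array([.903,.429,0]);n=np.array([-.429,.903,0]);C=np.array([-.216,-.794,.0])
res=[]
for g in(-.035,0,.035):
  for t1 in np.arange(-.6,.61,.1):      # tilt about n (wrist shift along u)
    for t2 in np.arange(-.4,.41,.1):    # tilt wrist toward n
      d=np.array([0,0,1.])*1+u*np.tan(t1)+n*np.tan(t2);d/=np.linalg.norm(d)
      W=C+u*g+[0,0,.022]+d*(.058+L)
      res.append((round(clear(W,Q),4),g,round(t1,1),round(t2,1)))
res.sort(reverse=True);print(res[:12])
print([r for r in res if abs(r[3])<.05][:6]);print([r for r in res if r[2]==0 and r[3]==0])
E
```

```text
[(np.float64(0.0425), -0.035, np.float64(-0.6), np.float64(0.4)), (np.float64(0.0417), -0.035, np.float64(-0.5), np.float64(0.4)), (np.float64(0.0388), -0.035, np.float64(-0.4), np.float64(0.4)), (np.float64(0.036), -0.035, np.float64(-0.6), np.float64(0.3)), (np.float64(0.0359), -0.035, np.float64(-0.5), np.float64(0.3)), (np.float64(0.0333), -0.035, np.float64(-0.3), np.float64(0.4)), (np.float64(0.0333), -0.035, np.float64(-0.4), np.float64(0.3)), (np.float64(0.0318), 0, np.float64(-0.6), np.float64(0.4)), (np.float64(0.0295), 0, np.float64(-0.5), np.float64(0.4)), (np.float64(0.0286), -0.035, np.float64(-0.3), np.float64(0.3)), (np.float64(0.0285), -0.035, np.float64(-0.5), np.float64(0.2)), (np.float64(0.0281), -0.035, np.float64(-0.6), np.float64(0.2))]
[(np.float64(0.0127), -0.035, np.float64(-0.3), np.float64(-0.0)), (np.float64(0.0124), -0.035, np.float64(-0.4), np.float64(-0.0)), (np.float64(0.011), -0.035, np.float64(-0.5), np.float64(-0.0)), (np.float64(0.0098), -0.035, np.float64(-0.2), np.float64(-0.0)), (np.float64(0.0085), -0.035, np.float64(-0.6), np.float64(-0.0)), (np.float64(0.0069), 0, np.float64(-0.4), np.float64(-0.0))]
[(np.float64(-0.0037), -0.035, np.float64(-0.0), np.float64(-0.0)), (np.float64(-0.0131), 0, np.float64(-0.0), np.float64(-0.0)), (np.float64(-0.0205), 0.035, np.float64(-0.0), np.float64(-0.0))]
```

C matches the given size and is farthest right, so it is the target. A vertical grasp would put the forearm into the saw's handle. A tool tilted about 36° to the west, gripping the block's west end, clears it by about 28 mm, and it also suits standing the block up later. Next I'll measure the clamp from w1 and work out the hover move.

```bash
cat >> arm.py <<'E'
def toolR(ydir_yaw,tilt):
    """tool y horizontal at yaw; tilt>0: wrist displaced toward -x_t (x_t = untilted tool x), tool z=( x sin, -z cos)"""
    y=np.array([np.cos(ydir_yaw),np.sin(ydir_yaw),0]);z0=np.array([0,0,-1.]);x0=np.cross(y,z0)
    z=x0*np.sin(tilt)+z0*np.cos(tilt);x=np.cross(y,z);return np.stack([x,y,z],1)
def relpose(p,R,o=None):
    o=o or ctrl.get_obs();R0=Ro.from_rotvec(o["tool_rot"])
    s=R0.inv().apply(np.array(p)-o["tool_pos"])/.6;t=(R0.inv()*Ro.from_matrix(R)).as_rotvec()/(np.pi/2)
    return s.round(3).tolist()+t.round(3).tolist()
def ray(o,u,v,z):
    m=ctrl.camera_model("wrist");K=m["mtx"];T=np.array(m["tool_from_camera"]);R=Ro.from_rotvec(o["tool_rot"])
    c=R.apply(T[:3,3])+o["tool_pos"];d=R.apply(T[:3,:3]@[(u-K[0][2])/K[0][0],(v-K[1][2])/K[1][1],1]);return c+d*(z-c[2])/d[2]
E
python3 - <<'E'
from arm import *
np.set_printoptions(precision=4,suppress=True)
o,d=pickle.load(open("w1.pkl","rb"));P=cloudw("w1")
# base plate: dark pixels in region, height ~12mm
im=cv2.imread("pics/w1.png").astype(int);k=np.zeros((480,640),bool);k[140:292,312:420]=1
k&=(abs(P[...,2]-.012)<.006)&(im.max(2)<110)
n,lab,st,ce=cv2.connectedComponentsWithStats(cv2.morphologyEx(k.astype(np.uint8),cv2.MORPH_CLOSE,np.ones((9,9))));b=1+st[1:,4].argmax()
kk=(lab==b);q=P[kk&(abs(P[...,2]-.012)<.006)];r=cv2.minAreaRect((q[:,:2]*1000).astype(np.float32));print(r)
for uv in((320,165),(378,148),(413,268),(357,285)):print(uv,ray(o,*uv,.012))
# tall things inside: fence, jaw tops
for lo,hi in((.068,.078),(.078,.086)):
    z=P[...,2];m=(z>lo)&(z<hi);m[:140]=0;m[292:]=0;m[:,:312]=0;m[:,420:]=0;print(lo,P[m].mean(0),m.sum())
R=toolR(-1.416,.62);print(R)
print("hover",relpose((-.28,-.814,.32),R))
print(clear(np.array([-.2786,-.8138,.068])-L*R[:,2],(lambda p:p[(p[:,2]>.12)&(p[:,2]<.6)])(cloudw("w2")[:310].reshape(-1,3))))
E
```

```text
((492.3796081542969, -278.6941223144531), (204.07020568847656, 108.59925842285156), 75.56988525390625)
(320, 165) [ 0.4736 -0.1688  0.012 ]
(378, 148) [ 0.5588 -0.1932  0.012 ]
(413, 268) [ 0.5114 -0.3881  0.012 ]
(357, 285) [ 0.4195 -0.3657  0.012 ]
0.068 [ 0.5    -0.2498  0.0739] 1213
0.078 [ 0.5007 -0.2637  0.0801] 356
[[ 0.8041  0.1542  0.5741]
 [ 0.1255 -0.988   0.0896]
 [ 0.581   0.     -0.8139]]
hover [-0.628, -0.312, 0.615, -0.227, 0.349, 0.707]
0.02706525084357833
```

Request:
{"api": "apply_moves", "payload": {
  "rows": [-0.628,-0.312,0.615,-0.227,0.349,0.707,-0.628,-0.312,0.615,-0.227,0.349,0.707,-0.628,-0.312,0.615,-0.227,0.349,0.707,-0.628,-0.312,0.615,-0.227,0.349,0.707,-0.628,-0.312,0.615,-0.227,0.349,0.707,-0.628,-0.312,0.615,-0.227,0.349,0.707,-0.628,-0.312,0.615,-0.227,0.349,0.707,-0.628,-0.312,0.615,-0.227,0.349,0.707,-0.628,-0.312,0.615,-0.227,0.349,0.707,-0.628,-0.312,0.615,-0.227,0.349,0.707,-0.628,-0.312,0.615,-0.227,0.349,0.707,-0.628,-0.312,0.615,-0.227,0.349,0.707,-0.628,-0.312,0.615,-0.227,0.349,0.707,-0.628,-0.312,0.615,-0.227,0.349,0.707,-0.628,-0.312,0.615,-0.227,0.349,0.707]
}}

```text
t: 5.8
tool_pos: [-0.2784, -0.8147, 0.3269]
tool_rot: [-2.946, -0.236, -0.937]
contact_force: [1.0, -0.9, 0.9]
opening: 0.0855
grip_force: 0.0
```

Run:
```python
from arm import *
np.set_printoptions(precision=4,suppress=True)
o=ctrl.get_obs();im,d=ctrl.get_image("wrist");cv2.imwrite("pics/w3.png",im);pickle.dump((o,d),open("w3.pkl","wb"))
print(o["t"],o["tool_pos"],o["q"],o["contact_force"]);print(Ro.from_rotvec(o["tool_rot"]).as_matrix())
F=forearm(o["tool_pos"]-L*Ro.from_rotvec(o["tool_rot"]).as_matrix()[:,2]);print("model q1",F[2])
P=cloudw("w3");k=(P[...,2]>.024)&(P[...,2]<.040)&(abs(P[...,0]+.216)<.1)&(abs(P[...,1]+.794)<.1)&(np.arange(480)[:,None]<440)
n,lab,st,ce=cv2.connectedComponentsWithStats(k.astype(np.uint8))
for b in range(1,n):
    if st[b,4]>300:
        q=P[lab==b];print(st[b],np.median(q[:,2]),cv2.minAreaRect((q[:,:2]*1000).astype(np.float32)))
```

```text
5.8 [-0.2784 -0.8147  0.3269] [-2.096   0.7905  0.693   0.5236  2.0148 -0.5422] [ 1.0434 -0.8544  0.8821]
[[ 0.8058  0.1568  0.571 ]
 [ 0.132  -0.9876  0.0849]
 [ 0.5773  0.007  -0.8165]]
model q1 -2.0931282263825026
[ 273  257   90  128 7331] 0.03132326092941895 ((-215.96646118164062, -794.5555419921875), (111.77288055419922, 62.09632110595703), 24.87586784362793)
```

Hover confirmed: block centre is (-0.216,-0.7945), long axis at 25°, top at 31 mm. Descending.

Request:
{"api": "apply_moves", "payload": {
  "rows": [-0.2,-0.002,0.283,0,0,0,-0.2,-0.002,0.283,0,0,0,-0.2,-0.002,0.283,0,0,0,-0.2,-0.002,0.283,0,0,0,-0.2,-0.002,0.283,0,0,0,-0.22,-0.003,0.312,0,0,0,-0.24,-0.003,0.34,0,0,0,-0.247,-0.003,0.35,0,0,0,-0.247,-0.003,0.35,0,0,0]
}}

```text
t: 6.75
tool_pos: [-0.2791, -0.8127, 0.0631]
tool_rot: [-2.939, -0.229, -0.942]
contact_force: [0.1, 0.6, -0.6]
opening: 0.0856
grip_force: 0.0
```

Request:
{"api": "apply_moves", "payload": {
  "rows": [0,0,0,0,0,0,0,0,0,0,0,0,0,0,0,0,0,0,0,0,0,0,0,0,0,0,0,0,0,0,0,0,0,0,0,0],
  "grip": 0,
  "grip_force": 40
}}

```text
t: 7.35
tool_pos: [-0.2793, -0.8129, 0.0639]
tool_rot: [-2.94, -0.229, -0.941]
contact_force: [0.6, 0.8, 0.1]
opening: 0.0005
grip_force: 0.1
```

Run:
```python
from arm import *
o=ctrl.get_obs();print(o)
```

```text
{'t': 7.35, 'q': array([-2.09792458,  0.97236491,  0.85230439,  0.47391393,  1.72037289,
       -0.70855444]), 'dq': array([ 0.0025745 ,  0.00213138,  0.00276347, -0.00153987, -0.00069533,
        0.00080277]), 'effort': array([-1.01817346e-03, -7.01549792e+01, -3.38358629e+01,  1.38447627e+00,
        1.19865764e+00,  2.06133141e-04]), 'tool_pos': array([-0.27927735, -0.81290768,  0.06393636]), 'tool_rot': array([-2.94023661, -0.22940683, -0.94105028]), 'contact_force': array([0.55742627, 0.84292221, 0.14750377]), 'wrist_torque': array([-0.04303292,  0.27193393, -0.05280743]), 'grip_force': 0.08233575223130174, 'opening': 0.0005241727041978545}
```

The fingers shut on nothing, so I'll look.

Run:
```python
from arm import *
o=ctrl.get_obs();im,d=ctrl.get_image("wrist");cv2.imwrite("pics/w4.png",im);pickle.dump((o,d),open("w4.pkl","wb"))
P=cloudw("w4");k=(P[...,2]>.024)&(P[...,2]<.040)&(abs(P[...,0]+.2)<.15)&(abs(P[...,1]+.794)<.15)
n,lab,st,ce=cv2.connectedComponentsWithStats(k.astype(np.uint8))
for b in range(1,n):
    if st[b,4]>300:
        q=P[lab==b];print(st[b],np.median(q[:,2]),cv2.minAreaRect((q[:,:2]*1000).astype(np.float32)))
```

```text
[ 187    0  194   73 1624] 0.027321648302179473 ((-124.926513671875, -767.9848022460938), (39.247344970703125, 84.66587829589844), 9.163087844848633)
[ 583    0   57   42 1664] 0.024565490659403076 ((-92.4263916015625, -909.2281494140625), (23.877391815185547, 25.253345489501953), 0.5126534700393677)
[  195    97   244   276 43518] 0.031311624966028115 ((-214.9718017578125, -793.5651245117188), (106.2732925415039, 62.5418586730957), 24.99379539489746)
[320 355  17  59 652] 0.03477551772143498 ((-261.66778564453125, -809.035400390625), (17.27537727355957, 4.830204486846924), 10.254670143127441)
```

View pics/w4.png

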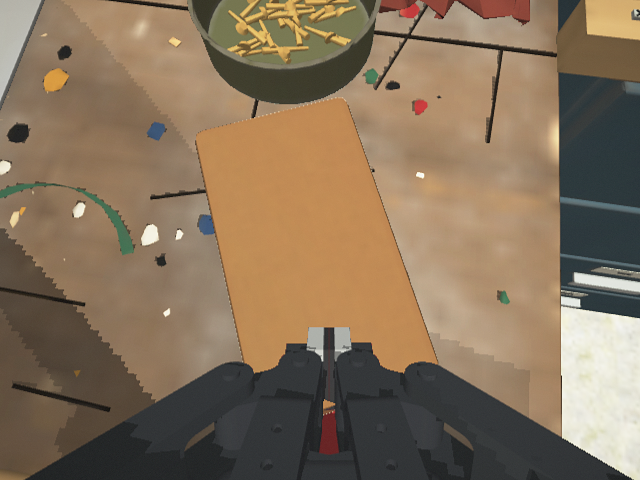

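The fingers passed through C: the block hasn't moved, and fingers that are shut show inside it. So C is painted scenery, not a physical thing. The real candidates are A (y = -0.015) and B (y = +0.32), and A is farther right. I'll retreat and plan for A.

Request:
{"api": "apply_moves", "payload": {
  "rows": [0.247,0.003,-0.35,0,0,0,0.247,0.003,-0.35,0,0,0,0.247,0.003,-0.35,0,0,0,0.247,0.003,-0.35,0,0,0,0.247,0.003,-0.35,0,0,0,0.247,0.003,-0.35,0,0,0,0.247,0.003,-0.35,0,0,0],
  "grip": 1
}}

```text
t: 8.1
tool_pos: [-0.2805, -0.815, 0.3255]
tool_rot: [-2.947, -0.233, -0.937]
contact_force: [-0.0, 0.3, -1.6]
opening: 0.0854
grip_force: 0.0
```

```bash
cat >> arm.py <<'E'
from scipy.optimize import brentq
def Z(R): return np.array(R)[:,2]
def q45(W,zt,c=0.0):
    _,_,q1=F=forearm(W);R=np.hypot(W[0],W[1]);r=np.sqrt(R*R-lat**2);dz=W[2]-h;d=np.hypot(r,dz)
    e=np.arctan2(dz,r)+np.arccos((a*a+d*d-b*b)/(2*a*d));E=np.array([a*np.cos(e),h+a*np.sin(e)])
    th=np.arctan2(r-E[0],W[2]-E[1])-.1555+c
    dr=np.array([np.cos(q1),np.sin(q1),0]);ln=np.array([-dr[1],dr[0],0]);up=np.array([0,0,1.])
    f=dr*np.sin(th)+up*np.cos(th);g=dr*np.cos(th)-up*np.sin(th)  # g: in-plane, toward increasing angle
    q5=np.arccos(f@zt)+c;q4=np.arctan2(zt@ln,zt@g);return q1,q4,q5
E
python3 - <<'E'
from arm import *
np.set_printoptions(precision=3,suppress=True)
o3,_=pickle.load(open("w3.pkl","rb"));z=Z(Ro.from_rotvec(o3["tool_rot"]).as_matrix())
for c in(0,.1,.155,.2):print(c,q45(o3["tool_pos"]-L*z,z,c),o3["q"])
yaw=-1.822;X=np.array([np.cos(yaw),np.sin(yaw),0]);Y=np.array([-X[1],X[0],0]);O=np.array([.4915,-.279,0])
print("throat",O-.0495*X)
d=np.array([-.2,.98,0]);CA=np.array([.421,-.0155,0])
ss=[np.load("scene0.npy"),np.load("side0.npy")]
for tau in(.6,.7,.8):
    Rg=toolR(np.arctan2(d[1],d[0])-np.pi/2,tau); G=CA-.037*d+[0,0,.024];z=Z(Rg);W=G-z*(.054+L)
    tf=np.pi/2-tau; Rp=toolR(yaw+np.pi/2+0,0)
    # placement: e=-X (fence dir); tool y = e rotated -90deg
    Rp=toolR(np.arctan2(-X[1],-X[0])-np.pi/2,-tf);zp=Z(Rp);Gp=O-.0495*X+[0,0,.012+.113-.0195];Wp=Gp-zp*(.054+L)
    print(tau,"W",W,q45(W,z),"place W",Wp,q45(Wp,zp), q45(Wp,zp,.155)[1])
E
```

```text
0 (np.float64(-2.0931282263825026), np.float64(0.524165012055526), np.float64(2.012007171436559)) [-2.096  0.791  0.693  0.524  2.015 -0.542]
0.1 (np.float64(-2.0931282263825026), np.float64(0.5035019676656065), np.float64(2.024898330249247)) [-2.096  0.791  0.693  0.524  2.015 -0.542]
0.155 (np.float64(-2.0931282263825026), np.float64(0.49448583272843627), np.float64(2.0316015062157264)) [-2.096  0.791  0.693  0.524  2.015 -0.542]
0.2 (np.float64(-2.0931282263825026), np.float64(0.4882419391510835), np.float64(2.0369237653085817)) [-2.096  0.791  0.693  0.524  2.015 -0.542]
throat [ 0.504 -0.231  0.   ]
0.6 W [ 0.457 -0.191  0.231] (np.float64(-0.5495479391230286), np.float64(0.43032083277360444), np.float64(1.426209197609318)) place W [ 0.555 -0.03   0.247] (np.float64(-0.19177203590629324), np.float64(-1.0186781297863974), np.float64(1.315772887835555)) -1.0592674117994825
0.7 W [ 0.461 -0.21   0.216] (np.float64(-0.5786531404117466), np.float64(0.4773454500126236), np.float64(1.491974683007573)) place W [ 0.552 -0.045  0.267] (np.float64(-0.21937545498375524), np.float64(-0.9271573613735945), np.float64(1.2719178982173136)) -0.9724183793273766
0.8 W [ 0.464 -0.228  0.199] (np.float64(-0.6041072042610597), np.float64(0.5201697350017453), np.float64(1.5582180825154832)) place W [ 0.547 -0.062  0.286] (np.float64(-0.25064950250176254), np.float64(-0.830232516620891), np.float64(1.2343505146363545)) -0.8780213737214416
```

```bash
cat > plan.py <<'E'
from arm import *
np.set_printoptions(precision=3,suppress=True)
yaw=-1.822;X=np.array([np.cos(yaw),np.sin(yaw),0]);Y=np.array([-X[1],X[0],0]);O=np.array([.4915,-.279,0])
d=np.array([-.2,.98,0]);CA=np.array([.421,-.0155,0]);tau=.8;tf=np.pi/2-tau
Rg=toolR(np.arctan2(d[1],d[0])-np.pi/2,tau);G=CA-.037*d+[0,0,.026];Tg=G-.054*Z(Rg)
Rp=toolR(np.arctan2(-X[1],-X[0])-np.pi/2,-tf)
E
python3 - <<'E'
from plan import *
L_=[]
for n in("scene","side"):
    dd=np.load(n+"0.npy");m=ctrl.camera_model(n);K=np.array(m["mtx"]);v,u=np.mgrid[0:480,0:640]
    c=np.stack([(u-K[0,2])*dd/K[0,0],(v-K[1,2])*dd/K[1,1],dd],-1)[dd>0];L_.append((c-np.array(m["t"]))@np.array(m["R"]))
p=np.vstack(L_);Q=p[(p[:,0]>.15)&(p[:,0]<.6)&(p[:,1]>-.03)&(p[:,1]<.25)&(p[:,2]>.06)&(p[:,2]<.45)]
for y in np.arange(-.02,.24,.03):
    k=Q[abs(Q[:,1]-y)<.015]
    if len(k):print("lamp y",y.round(2),"x",k[:,0].min(),k[:,0].max(),"z",k[:,2].min(),k[:,2].max(),len(k))
Gp=O-.0495*X+[0,0,.1065]
Wp=Gp-(.054+L)*Z(Rp);print("clear place",clear(Wp,Q),"wrist-lamp",np.linalg.norm(Q-Wp,axis=1).min(),"grasp",clear(Tg-L*Z(Rg),Q))
cam=Gp-.124*Z(Rp)+.083*Rp[:,0];print("cam",cam,np.linalg.norm(Q-cam,axis=1).min(), "Tg",Tg)
o=ctrl.get_obs();print(relpose((0,-.5,.66),Rg),Ro.from_matrix(Ro.from_rotvec(o["tool_rot"]).as_matrix().T@Rg).magnitude())
E
```

```text
lamp y 0.01 x 0.2909763713708692 0.322187963564598 z 0.2123830574257588 0.2363484572462509 23
lamp y 0.04 x 0.25528026049774777 0.35395195996244927 z 0.2106399328616371 0.28197098386323893 610
lamp y 0.07 x 0.24039530862359917 0.38972190234387466 z 0.24575531113274576 0.3466265700394438 1115
lamp y 0.1 x 0.23938112932219227 0.5497674063542656 z 0.060315416976917044 0.38046042512002254 2110
lamp y 0.13 x 0.2414191563346871 0.39540418659773935 z 0.24880037222896725 0.33833125584862433 584
lamp y 0.16 x 0.2534663980614717 0.44940132558104506 z 0.06003269968708864 0.27603004665557235 309
lamp y 0.19 x 0.33296101858645855 0.5718297148451285 z 0.06040020896777514 0.24911480455314444 268
lamp y 0.22 x 0.32834361184269695 0.5747442863895051 z 0.06021931741888982 0.2505131165867151 789
clear place 0.05600285525658805 wrist-lamp 0.1532555347794876 grasp 0.15421412155069428
cam [ 0.54  -0.09   0.138] 0.1810667988423248 Tg [ 0.436 -0.09   0.064]
[0.767, -0.443, -0.145, 0.672, 0.094, -0.781] 1.6256241646556084
```

Request:
{"api": "apply_moves", "payload": {
  "rows": [0.767,-0.443,-0.145,0.672,0.094,-0.781,0.767,-0.443,-0.145,0.672,0.094,-0.781,0.767,-0.443,-0.145,0.672,0.094,-0.781,0.767,-0.443,-0.145,0.672,0.094,-0.781,0.767,-0.443,-0.145,0.672,0.094,-0.781,0.767,-0.443,-0.145,0.672,0.094,-0.781,0.767,-0.443,-0.145,0.672,0.094,-0.781,0.767,-0.443,-0.145,0.672,0.094,-0.781,0.767,-0.443,-0.145,0.672,0.094,-0.781,0.767,-0.443,-0.145,0.672,0.094,-0.781,0.767,-0.443,-0.145,0.672,0.094,-0.781,0.767,-0.443,-0.145,0.672,0.094,-0.781,0.767,-0.443,-0.145,0.672,0.094,-0.781,0.767,-0.443,-0.145,0.672,0.094,-0.781]
}}

```text
t: 9.5
tool_pos: [-0.0132, -0.4982, 0.6281]
tool_rot: [-1.546, -1.913, -0.621]
contact_force: [-0.4, 0.2, -0.4]
opening: 0.0857
grip_force: 0.0
```

Run:
```python
from plan import *
o=ctrl.get_obs();print(o["tool_pos"],o["q"]);print(relpose(Tg+[-.06,-.15,.45],Rg),relpose(Tg+[0,0,.22],Rg))
```

```text
[-0.013 -0.498  0.628] [-1.657  0.067  1.166 -0.444  2.618 -2.174]
[0.073, 0.728, 0.329, -0.011, 0.015, 0.002] [-0.036, 0.883, 0.757, -0.011, 0.015, 0.002]
```

Request:
{"api": "apply_moves", "payload": {
  "rows": [0.073,0.728,0.329,-0.011,0.015,0.002,0.073,0.728,0.329,-0.011,0.015,0.002,0.073,0.728,0.329,-0.011,0.015,0.002,0.073,0.728,0.329,-0.011,0.015,0.002,0.073,0.728,0.329,-0.011,0.015,0.002,0.073,0.728,0.329,-0.011,0.015,0.002,0.073,0.728,0.329,-0.011,0.015,0.002,0.073,0.728,0.329,-0.011,0.015,0.002,0.073,0.728,0.329,-0.011,0.015,0.002,-0.036,0.883,0.757,-0.011,0.015,0.002,-0.036,0.883,0.757,-0.011,0.015,0.002,-0.036,0.883,0.757,-0.011,0.015,0.002,-0.036,0.883,0.757,-0.011,0.015,0.002,-0.036,0.883,0.757,-0.011,0.015,0.002,-0.036,0.883,0.757,-0.011,0.015,0.002,-0.036,0.883,0.757,-0.011,0.015,0.002,-0.036,0.883,0.757,-0.011,0.015,0.002]
}}

```text
t: 11.2
tool_pos: [0.4357, -0.0894, 0.2822]
tool_rot: [-1.546, -1.888, -0.648]
contact_force: [0.1, 0.4, 0.7]
opening: 0.0854
grip_force: 0.0
```

Run:
```python
from plan import *
o=ctrl.get_obs();im,dd=ctrl.get_image("wrist");cv2.imwrite("pics/w5.png",im);pickle.dump((o,dd),open("w5.pkl","wb"))
print(o["t"],o["tool_pos"],o["q"])
P=cloudw("w5");k=(P[...,2]>.024)&(P[...,2]<.038)&(abs(P[...,0]-.42)<.1)&(abs(P[...,1]+.015)<.1)
n,lab,st,ce=cv2.connectedComponentsWithStats(k.astype(np.uint8))
for b in range(1,n):
    if st[b,4]>300:
        q=P[lab==b];print(st[b],np.median(q[:,2]),cv2.minAreaRect((q[:,:2]*1000).astype(np.float32)))
print(relpose(Tg,Rg))
```

```text
11.2 [ 0.436 -0.089  0.282] [-0.609 -0.128  1.933  0.552  1.925 -0.773]
[ 406  270   52   39 1191] 0.02775421101681519 ((497.3785400390625, 68.67523956298828), (32.74173355102539, 44.97904586791992), 89.75798034667969)
[ 293  300   77  134 9506] 0.031245816142981442 ((420.2264099121094, -16.851943969726562), (62.225074768066406, 110.09306335449219), 11.217872619628906)
[-0.262, 0.001, 0.257, -0.001, 0.001, -0.002]
```

Block A is confirmed at (0.420,-0.017) with its top at 31 mm. Descending and gripping.

Request:
{"api": "apply_moves", "payload": {
  "rows": [-0.2,0.001,0.196,0,0,0,-0.2,0.001,0.196,0,0,0,-0.2,0.001,0.196,0,0,0,-0.2,0.001,0.196,0,0,0,-0.23,0.001,0.226,0,0,0,-0.25,0.001,0.246,0,0,0,-0.262,0.001,0.257,0,0,0,-0.262,0.001,0.257,0,0,0]
}}

```text
t: 12.05
tool_pos: [0.4368, -0.0903, 0.0642]
tool_rot: [-1.549, -1.893, -0.65]
contact_force: [-0.0, -0.1, 0.3]
opening: 0.0855
grip_force: 0.0
```

Request:
{"api": "apply_moves", "payload": {
  "rows": [0,0,0,0,0,0,0,0,0,0,0,0,0,0,0,0,0,0,0,0,0,0,0,0,0,0,0,0,0,0],
  "grip": 0,
  "grip_force": 50
}}

```text
t: 12.55
tool_pos: [0.4378, -0.0901, 0.0659]
tool_rot: [-1.548, -1.898, -0.65]
contact_force: [0.9, -5.0, 6.0]
opening: 0.0628
grip_force: 56.0
```

Run:
```python
from plan import *
o=ctrl.get_obs();print(o["tool_pos"],o["opening"],o["grip_force"],Tg,relpose(Tg+[0,0,.25],Rg))
```

```text
[ 0.438 -0.09   0.066] 0.06282186202686585 55.961562395095825 [ 0.436 -0.09   0.064] [0.295, -0.002, -0.289, 0.0, 0.004, 0.001]
```

Gripped at 63 mm. Lifting.

Request:
{"api": "apply_moves", "payload": {
  "rows": [0.295,-0.002,-0.289,0,0,0,0.295,-0.002,-0.289,0,0,0,0.295,-0.002,-0.289,0,0,0,0.295,-0.002,-0.289,0,0,0,0.295,-0.002,-0.289,0,0,0,0.295,-0.002,-0.289,0,0,0,0.295,-0.002,-0.289,0,0,0]
}}

```text
t: 13.25
tool_pos: [0.4358, -0.0894, 0.313]
tool_rot: [-1.548, -1.898, -0.649]
contact_force: [0.1, -0.9, -1.6]
opening: 0.0632
grip_force: 55.2
```

```bash
cat >> plan.py <<'E'
def blockrel():
    """block pose in tool frame at the grasp"""
    p=np.array([.4378,-.0901,.0659]);R=Ro.from_rotvec([-1.548,-1.898,-.65]).as_matrix()
    y=R[:,1]*[1,1,0];y/=np.linalg.norm(y);m=np.array([0,0,1.]);dd=np.cross(m,y)
    M=np.stack([y,dd,m],1);c=np.array([.4205,-.0169,.0158]);return R.T@M,R.T@(c-p)
def placepose(gap,dx=0,dy=0,Mr=None,cr=None):
    if Mr is None: Mr,cr=blockrel()
    dn=np.array([0,0,-1.]);m=-X;y=np.cross(dn,m);M=np.stack([y,dn,m],1)
    R=M@Mr.T;c=O+(-.0495+dx)*X+dy*Y+[0,0,.012+.0565+gap];return c-R@cr,R
E
python3 - <<'E'
from plan import *
o=ctrl.get_obs();im,dd=ctrl.get_image("wrist");cv2.imwrite("pics/w6.png",im);pickle.dump((o,dd),open("w6.pkl","wb"))
print(o["tool_pos"],o["opening"],o["grip_force"],o["contact_force"])
# verify block in tool frame: fit plane of its top face
Mr,cr=blockrel();print("Mr",Mr,"cr",cr)
R=Ro.from_rotvec(o["tool_rot"]).as_matrix();T=(cloudw("w6")-o["tool_pos"])@R   # tool coords
Bk=(T-cr)@Mr  # block coords (width,len,normal)
k=(abs(Bk[...,0])<.025)&(Bk[...,1]>-.01)&(Bk[...,1]<.05)&(abs(Bk[...,2]-.0155)<.02)
q=Bk[k];A=np.c_[q[:,:2],np.ones(len(q))];print(k.sum(),"plane z=",np.linalg.lstsq(A,q[:,2],rcond=None)[0])
kk=(abs(Bk[...,2]-.0155)<.008)&(abs(Bk[...,0])<.06)&(Bk[...,1]>-.02)&(Bk[...,1]<.09);q=Bk[kk];print("x rng",np.percentile(q[:,0],[.5,99.5]),"y max",np.percentile(q[:,1],99.5))
kk&=abs(Bk[...,1]-.04)<.01;print(np.percentile(Bk[kk][:,0],[1,99]))
kk=(abs(Bk[...,2]-.0155)<.008)&(abs(Bk[...,0])<.05)&(abs(Bk[...,1]-.0)<.01);print(np.percentile(Bk[kk][:,0],[1,99]))
p,Rp=placepose(.11);print("hover",p,relpose(p,Rp)); print(q45(p-L*Rp[:,2],Rp[:,2]))
E
```

```text
[ 0.436 -0.089  0.313] 0.06317558730899371 55.240663290023804 [ 0.082 -0.86  -1.555]
Mr [[-0.001  0.701  0.713]
 [ 1.    -0.     0.001]
 [ 0.001  0.713 -0.701]] cr [ 0.017 -0.002  0.089]
15836 plane z= [ 0.001 -0.003  0.015]
x rng [-0.057  0.031] y max 0.08927384883799372
[-0.029  0.031]
[-0.029  0.031]
hover [ 0.518 -0.183  0.254] [-0.195, 0.104, -0.063, -0.004, -0.983, 0.319]
(np.float64(-0.22629001708995575), np.float64(-0.7933278095147287), np.float64(1.3895162025993302))
```

The held block sits in the tool as modelled, with under 0.3° of error. I'll refine the clamp position from w1's fence and jaw tops.

Run:
```python
from plan import *
P=cloudw("w1");q=(P-O);cx=q@X*1000;cy=q@Y*1000;z=P[...,2]*1000
k=(abs(cx)<115)&(abs(cy)<60)&(z>67)&(z<86)
h,e=np.histogram(cx[k],bins=np.arange(-110,60,3));print([(int(a),int(b)) for a,b in zip(e,h) if b>5])
for n,lo,hi,w in(("fence",-95,-60,80),("jaw",-45,-10,56)):
    m=k&(cx>lo)&(cx<hi);print(n,"x",np.percentile(cx[m],[2,50,98]),"y",np.percentile(cy[m],[1,99]),"z",np.median(z[m]))
    for s in(-1,1):
        mm=m&(s*cy>8);print("  x med side",s,np.median(cx[mm]))
k=(abs(cx)<130)&(abs(cy)<70)&(abs(z-12)<4)
print("base x",[ (int(y),np.percentile(cx[k&(abs(cy-y)<4)],[1,99]).round(1)) for y in(-40,-20,0,20,40)],"y",[(int(x),np.percentile(cy[k&(abs(cx-x)<4)],[1,99]).round(1)) for x in(-95,-50,-10,40,80)])
k=(cx>60)&(cx<130)&(abs(cy)<25)&(z>150)&(z<235);print("grip",np.median(cx[k]),np.median(cy[k]),np.percentile(z[k],[2,98]),k.sum())
k=(cx>35)&(cx<85)&(cy>35)&(cy<90)&(z>110);print("catch",[(int(zz),cx[k&(abs(z-zz)<8)].mean().round(1),cy[k&(abs(z-zz)<8)].mean().round(1)) for zz in(130,150,170,190,205) if (k&(abs(z-zz)<8)).any()])
```

```text
[(-107, 6), (-101, 6), (-98, 7), (-83, 6), (-80, 92), (-77, 131), (-74, 128), (-71, 127), (-68, 77), (-20, 127), (-17, 99), (-14, 87), (-11, 78), (-8, 21), (7, 94), (10, 73), (13, 67), (16, 78), (19, 45)]
fence x [-83.556 -72.963 -66.364] y [-42.152  55.65 ] z 73.80554287972929
  x med side -1 -72.74966925038223
  x med side 1 -73.3568807716951
jaw x [-19.117 -15.98  -10.234] y [-30.12   23.783] z 78.07542672123063
  x med side -1 -15.717093356564755
  x med side 1 -16.00422936550828
base x [(-40, array([-101.2,   99. ])), (-20, array([-102. ,  100.7])), (0, array([-102.1,   51.8])), (20, array([-102.3,  100.3])), (40, array([-101.7,   94.5]))] y [(-95, array([-51.9,  46.1])), (-50, array([-52.2,  45.6])), (-10, array([-52.3,  46.1])), (40, array([-51.7,  46. ])), (80, array([-51.8,  36.5]))]
grip 89.06952050123115 -2.883044400021001 [159.746 216.456] 752
catch [(130, np.float64(63.1), np.float64(45.0)), (150, np.float64(62.7), np.float64(48.5)), (170, np.float64(62.6), np.float64(52.2)), (190, np.float64(62.5), np.float64(55.2)), (205, np.float64(64.5), np.float64(58.6))]
```

Fence, jaw, guide, grip and catch all sit about +6 mm in x and -3 mm in y from my first origin, so I'll shift the origin to match. Then I'll turn the block upright above the throat.

```bash
sed -i 's/O=np.array(\[.4915,-.279,0\])/O=np.array([.4872,-.2839,0])/' plan.py
python3 - <<'E'
from plan import *
p,Rp=placepose(.11);print("hover",p,relpose(p,Rp))
E
```

```text
hover [ 0.514 -0.188  0.254] [-0.2, 0.096, -0.067, -0.004, -0.983, 0.319]
```

Request:
{"api": "apply_moves", "payload": {
  "rows": [-0.2,0.096,-0.067,-0.004,-0.983,0.319,-0.2,0.096,-0.067,-0.004,-0.983,0.319,-0.2,0.096,-0.067,-0.004,-0.983,0.319,-0.2,0.096,-0.067,-0.004,-0.983,0.319,-0.2,0.096,-0.067,-0.004,-0.983,0.319,-0.2,0.096,-0.067,-0.004,-0.983,0.319,-0.2,0.096,-0.067,-0.004,-0.983,0.319,-0.2,0.096,-0.067,-0.004,-0.983,0.319,-0.2,0.096,-0.067,-0.004,-0.983,0.319,-0.2,0.096,-0.067,-0.004,-0.983,0.319,-0.2,0.096,-0.067,-0.004,-0.983,0.319,-0.2,0.096,-0.067,-0.004,-0.983,0.319,-0.2,0.096,-0.067,-0.004,-0.983,0.319,-0.2,0.096,-0.067,-0.004,-0.983,0.319]
}}

```text
t: 14.7
tool_pos: [0.5144, -0.1885, 0.2538]
tool_rot: [2.009, 1.562, -0.822]
contact_force: [-0.0, -0.5, -1.5]
opening: 0.0628
grip_force: 55.4
```

Run:
```python
from plan import *
o=ctrl.get_obs();p,Rp=placepose(.11);print(o["t"],o["tool_pos"],o["q"],o["opening"],"err",relpose(p,Rp))
R=Ro.from_rotvec(o["tool_rot"]).as_matrix();Mr,cr=blockrel();print("block axes",R@Mr,"c",o["tool_pos"]+R@cr)
# check with scene/side cameras: block points & clamp points in clamp frame
for n in("scene","side"):
    im,dd=ctrl.get_image(n);cv2.imwrite(f"pics/{n}7.png",im);m=ctrl.camera_model(n);K=np.array(m["mtx"]);v,u=np.mgrid[0:480,0:640]
    c=np.stack([(u-K[0,2])*dd/K[0,0],(v-K[1,2])*dd/K[1,1],dd],-1);P=(c-np.array(m["t"]))@np.array(m["R"])
    q=P-O;cx=q@X*1000;cy=q@Y*1000;z=P[...,2]*1000
    or_=(im[...,2].astype(int)-im[...,0]>60)&(abs(cx)<130)&(abs(cy)<60)&(z>90)
    print(n,"block x",np.percentile(cx[or_],[2,98]),"y",np.percentile(cy[or_],[2,98]),"z",np.percentile(z[or_],[2,98]),or_.sum(), "face y med",np.median(cy[or_]))
    k=(abs(cx)<130)&(abs(cy)<50)&(z>60)&(z<84);h,e=np.histogram(cx[k],bins=np.arange(-100,60,4));print([(int(a),int(b)) for a,b in zip(e,h) if b>5])
x0,y0=300,150
cv2.imwrite("pics/crop7.png",cv2.resize(cv2.imread("pics/side7.png")[180:300,320:480],(800,600),interpolation=cv2.INTER_CUBIC))
```

```text
14.7 [ 0.514 -0.189  0.254] [-0.222 -0.026  1.881 -0.792  1.389  0.22 ] 0.06277097390413676 err [0.001, -0.001, -0.0, -0.0, -0.001, 0.001]
block axes [[ 0.969 -0.001  0.248]
 [-0.248  0.002  0.969]
 [-0.001 -1.     0.002]] c [ 0.5   -0.236  0.179]
scene block x [-63.369  -6.641] y [-30.634  36.248] z [137.256 238.785] 241 face y med -20.455474148880782
[(-84, 8), (-80, 16), (-76, 24), (-72, 40), (-24, 7), (-20, 16), (-16, 21), (-12, 25), (-8, 6), (4, 14), (8, 14), (12, 17), (16, 18)]
side block x [-65.097  80.509] y [-31.727  43.544] z [133.083 238.805] 264 face y med -10.066791306497521
[(-84, 16), (-80, 20), (-76, 28), (-72, 16), (-28, 7), (-24, 19), (-20, 21), (-16, 39), (-12, 8), (0, 9), (4, 18), (8, 20), (12, 27), (16, 8), (52, 7)]
```

View pics/crop7.png

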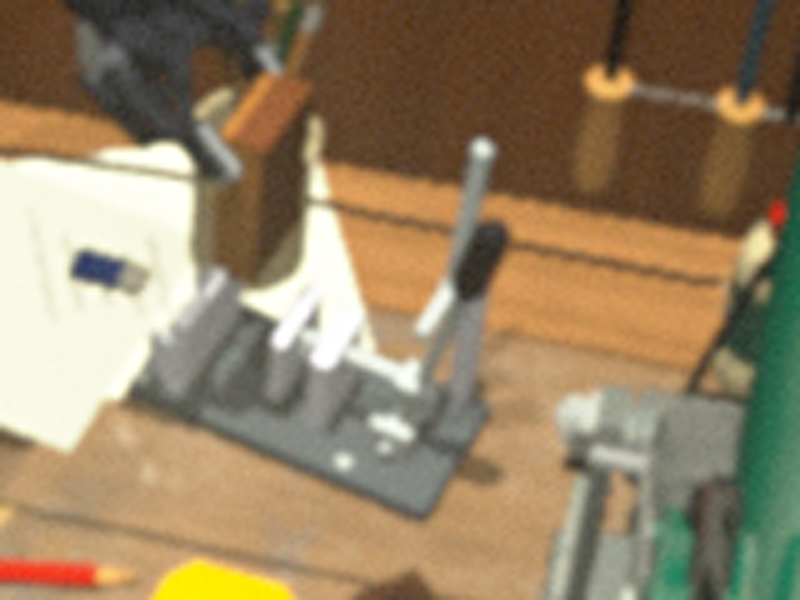

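The block hangs upright over the throat in line with the fence. Both cameras put the fence face at about -71, the jaw at about -26 and the block centre at about -49 in clamp x. Lowering.

Run:
```python
from plan import *
for g in(.015,.003,-.001):
    p,Rp=placepose(g,dx=.0005);print(g,relpose(p,Rp))
```

```text
0.015 [0.112, -0.001, 0.114, 0.0, -0.001, -0.0]
0.003 [0.126, -0.001, 0.128, 0.0, -0.001, -0.0]
-0.001 [0.131, -0.001, 0.133, 0.0, -0.001, -0.0]
```

Request:
{"api": "apply_moves", "payload": {
  "rows": [0.03,-0.001,0.03,0,0,0,0.06,-0.001,0.06,0,0,0,0.09,-0.001,0.09,0,0,0,0.112,-0.001,0.114,0,0,0,0.119,-0.001,0.121,0,0,0,0.126,-0.001,0.128,0,0,0,0.126,-0.001,0.128,0,0,0]
}}

```text
t: 15.5
tool_pos: [0.5144, -0.1882, 0.1468]
tool_rot: [2.008, 1.56, -0.822]
contact_force: [0.2, -0.2, -1.3]
opening: 0.0631
grip_force: 55.5
```

Run:
```python
from plan import *
o=ctrl.get_obs();print(o["tool_pos"],o["contact_force"],o["wrist_torque"],placepose(.003)[0])
```

```text
[ 0.514 -0.188  0.147] [ 0.198 -0.238 -1.281] [ 0.412 -0.13   0.022] [ 0.514 -0.188  0.147]
```

Request:
{"api": "apply_moves", "payload": {
  "rows": [0.0012,0,0.0012,0,0,0,0.0024,0,0.0024,0,0,0,0.0036,0,0.0036,0,0,0,0.0048,0,0.0048,0,0,0]
}}

```text
t: 15.9
tool_pos: [0.5146, -0.1882, 0.1441]
tool_rot: [2.007, 1.558, -0.822]
contact_force: [-2.8, 5.1, 8.1]
opening: 0.063
grip_force: 56.3
```

The block is on the bed (8 N). Easing up slightly and releasing.

Request:
{"api": "apply_moves", "payload": {
  "rows": [-0.001,0,-0.001,0,0,0,-0.001,0,-0.001,0,0,0]
}}

```text
t: 16.1
tool_pos: [0.5146, -0.1882, 0.1441]
tool_rot: [2.007, 1.559, -0.821]
contact_force: [-0.2, 1.2, 3.1]
opening: 0.0629
grip_force: 55.6
```

Request:
{"api": "apply_moves", "payload": {
  "rows": [0,0,0,0,0,0,0,0,0,0,0,0,0,0,0,0,0,0,0,0,0,0,0,0,0,0,0,0,0,0,0,0,0,0,0,0],
  "grip": 1
}}

```text
t: 16.7
tool_pos: [0.5141, -0.188, 0.1434]
tool_rot: [2.008, 1.56, -0.822]
contact_force: [-0.3, 0.1, -0.2]
opening: 0.085
grip_force: 0.0
```

Run:
```python
from plan import *
o=ctrl.get_obs();print(o["t"],o["tool_pos"],o["contact_force"],o["opening"])
im,dd=ctrl.get_image("wrist");cv2.imwrite("pics/w8.png",im);pickle.dump((o,dd),open("w8.pkl","wb"))
P=cloudw("w8");q=P-O;cx=q@X*1000;cy=q@Y*1000;z=P[...,2]*1000
k=(cx>-75)&(cx<-40)&(abs(cy)<40)&(z>90)&(z<123);print(k.sum());A=np.c_[cy[k],z[k]-70,np.ones(k.sum())];print("face toward fence: x=a*y+b*(z-70)+c",np.linalg.lstsq(A,cx[k],rcond=None)[0])
k2=(abs(cx+50)<25)&(abs(cy)<40)&(z>85);print("z top",np.percentile(z[k2],[50,98]),"y",np.percentile(cy[k],[1,99]))
```

```text
16.7 [ 0.514 -0.188  0.143] [-0.306  0.094 -0.154] 0.08502557890228118
17681
face toward fence: x=a*y+b*(z-70)+c [  0.003   0.029 -67.099]
z top [107.715 124.484] y [-29.333  30.107]
```

Released: the block stands upright, tilted under 0.03 rad and centred in y. Backing straight out, and working out the catch move.

Request:
{"api": "apply_moves", "payload": {
  "rows": [0,0,-0.03,0,0,0,0,0,-0.06,0,0,0,0,0,-0.1,0,0,0,0,0,-0.15,0,0,0,0,0,-0.15,0,0,0]
}}

```text
t: 17.25
tool_pos: [0.532, -0.1257, 0.211]
tool_rot: [2.005, 1.558, -0.814]
contact_force: [0.7, -0.6, 0.2]
opening: 0.0853
grip_force: 0.0
```

```bash
cat >> plan.py <<'E'
Rv=toolR(np.arctan2(Y[1],Y[0]),0)
def tip(x,y,z): return O+X*x+Y*y+np.array([0,0,z+ctrl.tip_extent])
E
python3 - <<'E'
from plan import *
o=ctrl.get_obs();print(o["t"],o["tool_pos"],o["contact_force"])
P=cloudw("w1");q=P-O;cx=q@X*1000;cy=q@Y*1000;z=P[...,2]*1000
m=(cx>95)&(cx<330)&(cy>-90)&(cy<190)&(z>35)&(np.arange(480)[:,None]<400)
for zl,zh in((35,80),(80,130),(130,190),(190,300)):
    k=(m&(z>zl)&(z<zh)).astype(np.uint8);n,lab,st,ce=cv2.connectedComponentsWithStats(k)
    for b in range(1,n):
        if st[b,4]>80:
            l=lab==b;print((zl,zh),"px",ce[b].round(),"x",np.percentile(cx[l],[2,98]),"y",np.percentile(cy[l],[2,98]),"zmax",np.percentile(z[l],98))
# wall distance near catch
k=(P[...,0]>.6)&(P[...,1]<-.25)&(P[...,1]>-.45)&(P[...,2]>.1)&(P[...,2]<.6);print("wall x",np.percentile(P[k][:,0],[1,5,50]) if k.any() else None)
print("a",relpose(O+X*20+Y*10+np.array([0,0,.36]),Rv)); print(tip(.06,.028,.165),tip(.06,.13,.15))
E
```

```text
17.25 [ 0.532 -0.126  0.211] [ 0.711 -0.594  0.22 ]
(35, 80) px [503. 320.] x [194.249 217.362] y [136.102 184.51 ] zmax 78.82372938445133
(35, 80) px [439. 336.] x [190.01  229.199] y [42.95  70.668] zmax 62.38827519586185
(35, 80) px [377. 369.] x [181.868 288.217] y [-87.396 -18.966] zmax 78.3678396377294
(80, 130) px [520. 340.] x [196.858 230.   ] y [140.275 185.606] zmax 127.59356621773362
(80, 130) px [363. 373.] x [189.167 201.437] y [-89.441 -57.984] zmax 128.458930544755
(80, 130) px [405. 379.] x [210.645 254.353] y [-54.812  15.336] zmax 126.90598699862325
(130, 190) px [535. 363.] x [209.569 232.23 ] y [148.931 175.55 ] zmax 177.55919692300498
(130, 190) px [441. 390.] x [214.705 225.447] y [15.723 41.553] zmax 169.2195758968276
(130, 190) px [363. 392.] x [189.863 202.604] y [-89.288 -65.182] zmax 161.31053073744783
wall x [0.664 0.67  0.718]
a [-24.117, 16.514, 23.51, 0.005, 0.495, 0.001]
[ 0.499 -0.349  0.238] [ 0.598 -0.374  0.223]
```

Run:
```python
from plan import *
print("a",relpose(tip(-.03,.02,.27),Rv)); print("b",relpose(tip(.06,.026,.22),Rv))
print(q45(tip(.06,.074,.127)-L*Rv[:,2],Rv[:,2]))
```

```text
a [-0.313, 0.027, 0.001, 0.005, 0.495, 0.001]
b [-0.362, 0.036, 0.165, 0.005, 0.495, 0.001]
(np.float64(-0.7018927766193701), np.float64(0.0), np.float64(1.3106256737040562))
```

Request:
{"api": "apply_moves", "payload": {
  "rows": [-0.313,0.027,0.001,0.005,0.495,0.001,-0.313,0.027,0.001,0.005,0.495,0.001,-0.313,0.027,0.001,0.005,0.495,0.001,-0.313,0.027,0.001,0.005,0.495,0.001,-0.313,0.027,0.001,0.005,0.495,0.001,-0.313,0.027,0.001,0.005,0.495,0.001,-0.362,0.036,0.165,0.005,0.495,0.001,-0.362,0.036,0.165,0.005,0.495,0.001,-0.362,0.036,0.165,0.005,0.495,0.001,-0.362,0.036,0.165,0.005,0.495,0.001],
  "grip": 0
}}

```text
t: 18.25
tool_pos: [0.4943, -0.3489, 0.2858]
tool_rot: [-2.477, -1.915, 0.009]
contact_force: [1.1, -0.0, 0.4]
opening: -0.0001
grip_force: 0.0
```

Run:
```python
from plan import *
o=ctrl.get_obs();print(o["t"],o["tool_pos"],o["contact_force"],o["opening"])
im,dd=ctrl.get_image("wrist");pickle.dump((o,dd),open("w9.pkl","wb"));cv2.imwrite("pics/w9.png",im)
P=cloudw("w9");q=P-O;cx=q@X*1000;cy=q@Y*1000;z=P[...,2]*1000
k=(abs(cx+50)<30)&(abs(cy)<45)&(z>112)&(z<135);print("block top x",np.percentile(cx[k],[1,99]),"y",np.percentile(cy[k],[1,99]),"z",np.median(z[k]),k.sum())
for zz in(130,150,170,190,205):
    k=(abs(cx-60)<30)&(cy>35)&(cy<80)&(abs(z-zz)<8)
    if k.sum()>5:print("rod z",zz,"x",np.percentile(cx[k],[5,50,95]),"y",np.percentile(cy[k],[5,50,95]),k.sum())
k=(cx>65)&(cx<120)&(abs(cy)<20)&(z>150)&(z<225);print("grip",k.sum(),np.percentile(cx[k],[2,50,98]),np.percentile(cy[k],[2,98]),np.percentile(z[k],[2,98])) if k.sum() else 0
for t in((.06,.026,.165),(.06,.05,.160),(.06,.06,.145),(.06,.068,.137),(.06,.074,.128)):print(t,relpose(tip(*t),Rv))
```

```text
18.25 [ 0.494 -0.349  0.286] [ 1.136 -0.033  0.442] -7.57774823375347e-05
block top x [-65.63 -35.13] y [-29.44  31.14] z 123.85946298278627 7827
rod z 130 x [55.214 56.569 62.302] y [42.6   45.708 51.734] 227
rod z 150 x [55.162 56.46  62.076] y [45.984 49.016 55.083] 289
rod z 170 x [55.089 56.477 62.26 ] y [49.44  52.464 58.669] 388
rod z 190 x [55.03  56.525 62.055] y [52.837 55.968 62.147] 524
rod z 205 x [55.314 58.704 63.958] y [55.58  59.971 65.315] 806
grip 2040 [74.794 80.194 87.268] [-10.583   7.938] [159.685 209.856]
(0.06, 0.026, 0.165) [0.001, 0.005, 0.083, -0.006, -0.001, -0.001]
(0.06, 0.05, 0.16) [0.001, 0.045, 0.091, -0.006, -0.001, -0.001]
(0.06, 0.06, 0.145) [0.001, 0.062, 0.116, -0.006, -0.001, -0.001]
(0.06, 0.068, 0.137) [0.001, 0.075, 0.129, -0.006, -0.001, -0.001]
(0.06, 0.074, 0.128) [0.001, 0.085, 0.144, -0.006, -0.001, -0.001]
```

The block stands at clamp x -66..-35 and the catch rod is where the model puts it. Pushing the catch over.

Request:
{"api": "apply_moves", "payload": {
  "rows": [0,0.004,0.05,0,0,0,0,0.005,0.083,0,0,0,0,0.02,0.085,0,0,0,0,0.033,0.088,0,0,0,0,0.045,0.091,0,0,0,0,0.054,0.104,0,0,0,0,0.062,0.116,0,0,0,0,0.069,0.123,0,0,0,0,0.075,0.129,0,0,0,0,0.08,0.136,0,0,0,0,0.084,0.142,0,0,0,0,0.084,0.142,0,0,0]
}}

```text
t: 19.5
tool_pos: [0.5435, -0.3619, 0.203]
tool_rot: [-2.48, -1.919, 0.006]
contact_force: [-0.5, 0.2, 0.4]
opening: -0.0003
grip_force: 0.0
```

Run:
```python
from plan import *
o=ctrl.get_obs();print(o["t"],o["tool_pos"],o["contact_force"])
for n in("scene","side"):
    im,dd=ctrl.get_image(n);cv2.imwrite(f"pics/{n}10.png",im);m=ctrl.camera_model(n);K=np.array(m["mtx"]);v,u=np.mgrid[0:480,0:640]
    c=np.stack([(u-K[0,2])*dd/K[0,0],(v-K[1,2])*dd/K[1,1],dd],-1);P=(c-np.array(m["t"]))@np.array(m["R"])
    # expected tip pixel at several catch angles
    for ph in(.6,.8,.9,1.0):
        al=ph+.15;w=O+.06*X+(.0455+.1*np.sin(al))*Y+[0,0,.103+.1*np.cos(al)];cc=np.array(m["R"])@w+m["t"];uv=(K@cc)[:2]/cc[2]
        print(n,ph,uv.round(0),"exp depth",cc[2].round(3),"seen",dd[int(round(uv[1])),int(round(uv[0]))],im[int(round(uv[1])),int(round(uv[0]))])
```

```text
19.5 [ 0.543 -0.362  0.203] [-0.507  0.228  0.407]
scene 0.6 [415. 203.] exp depth 1.758 seen 1.6842507 [49 53 62]
scene 0.8 [416. 205.] exp depth 1.777 seen 1.6948833 [49 54 62]
scene 0.9 [416. 206.] exp depth 1.786 seen 1.7037386 [53 60 67]
scene 1.0 [416. 208.] exp depth 1.795 seen 1.6980674 [59 67 74]
side 0.6 [422. 205.] exp depth 1.814 seen 1.7352791 [42 48 50]
side 0.8 [423. 205.] exp depth 1.833 seen 1.7399483 [42 45 50]
side 0.9 [423. 206.] exp depth 1.843 seen 1.7629147 [42 44 44]
side 1.0 [424. 207.] exp depth 1.852 seen 1.7698437 [39 45 51]
```

Run:
```python
from plan import *
o=ctrl.get_obs();im,dd=ctrl.get_image("wrist");pickle.dump((o,dd),open("w11.pkl","wb"));cv2.imwrite("pics/w11.png",im)
P=cloudw("w11");q=P-O;cx=q@X*1000;cy=q@Y*1000;z=P[...,2]*1000
for y in range(95,155,8):
    k=(abs(cx-60)<15)&(abs(cy-y)<4)&(z>90)&(z<220)
    if k.sum()>3:print("y",y,"z",np.percentile(z[k],[2,50,98]),"x",np.median(cx[k]),k.sum())
```

```text
y 95 z [134.287 186.142 210.439] x 55.025737956084264 3617
y 103 z [139.562 190.219 202.116] x 55.12972115140444 5183
y 111 z [144.09  200.768 210.868] x 50.103935096804804 4994
y 119 z [147.792 203.003 212.926] x 49.3361119016773 3229
y 127 z [151.69  160.357 212.994] x 54.99050214471091 1907
y 135 z [153.69  158.839 160.977] x 58.085945928425964 259
```

The rod now leans about 1.08 rad, which is a catch angle of about 0.93. Pushing a little further.

Request:
{"api": "apply_moves", "payload": {
  "rows": [0,0.004,0.003,0,0,0,0,0.009,0.007,0,0,0,0,0.009,0.007,0,0,0]
}}

```text
t: 19.95
tool_pos: [0.5489, -0.3634, 0.1994]
tool_rot: [-2.481, -1.919, 0.006]
contact_force: [-0.5, 0.1, 0.8]
opening: -0.0
grip_force: 0.5
```

Run:
```python
from plan import *
o=ctrl.get_obs();im,dd=ctrl.get_image("wrist");pickle.dump((o,dd),open("w12.pkl","wb"))
print(o["tool_pos"],o["contact_force"])
P=cloudw("w12");q=P-O;cx=q@X*1000;cy=q@Y*1000;z=P[...,2]*1000
ys=[];zs=[]
for y in range(99,132,6):
    k=(abs(cx-60)<12)&(abs(cy-y)<3)&(z>90)&(z<220);ys.append(y);zs.append(np.percentile(z[k],2))
s=np.polyfit(ys,zs,1);print(zs,"catch",np.pi/2-np.arctan(s[0])-.15)
print("up",relpose(tip(.064,.075,.24),Rv));print("over",relpose(tip(.125,0,.26),Rv));print("down",relpose(tip(.118,0,.168),Rv))
```

```text
[ 0.549 -0.363  0.199] [-0.502  0.119  0.832]
[np.float64(127.93638090768422), np.float64(131.16157867619364), np.float64(134.61439170338977), np.float64(136.58706682815262), np.float64(138.4338672690165), np.float64(140.72559336115313)] catch 1.0250496326219338
up [-0.004, -0.009, -0.188, -0.004, -0.0, -0.002]
over [-0.106, -0.134, -0.221, -0.004, -0.0, -0.002]
down [-0.094, -0.133, -0.068, -0.004, -0.0, -0.002]
```

The catch is at about 1.02. Now up, over the lever, and down on its far side.

Request:
{"api": "apply_moves", "payload": {
  "rows": [0,-0.009,-0.188,0,0,0,0,-0.009,-0.188,0,0,0,0,-0.009,-0.188,0,0,0,-0.11,-0.134,-0.221,0,0,0,-0.11,-0.134,-0.221,0,0,0,-0.11,-0.134,-0.221,0,0,0,-0.108,-0.134,-0.068,0,0,0,-0.108,-0.134,-0.068,0,0,0,-0.108,-0.134,-0.068,0,0,0]
}}

```text
t: 20.9
tool_pos: [0.4525, -0.4029, 0.2326]
tool_rot: [-2.469, -1.911, 0.007]
contact_force: [-0.6, -0.2, -1.5]
opening: 0.0001
grip_force: 0.0
```

Run:
```python
from plan import *
o=ctrl.get_obs();print(o["t"],o["tool_pos"],o["contact_force"])
q=o["tool_pos"]-O;print("clamp",q@X,q@Y,q[2]-ctrl.tip_extent)
for x in(.09,.05,.016,.010):print(x,relpose(tip(x,0,.165),Rv))
```

```text
20.9 [ 0.452 -0.403  0.233] [-0.631 -0.246 -1.531]
clamp 0.12385786686244245 -0.004081865821289658 0.16000258933668865
0.09 [0.057, 0.007, -0.008, -0.011, -0.005, -0.002]
0.05 [0.123, 0.006, -0.007, -0.011, -0.005, -0.002]
0.016 [0.18, 0.006, -0.007, -0.011, -0.005, -0.002]
0.01 [0.19, 0.006, -0.007, -0.011, -0.005, -0.002]
```

Request:
{"api": "apply_moves", "payload": {
  "rows": [0.02,0.006,-0.008,0,0,0,0.04,0.006,-0.008,0,0,0,0.06,0.006,-0.008,0,0,0,0.08,0.006,-0.008,0,0,0,0.1,0.006,-0.008,0,0,0,0.115,0.006,-0.008,0,0,0,0.13,0.006,-0.008,0,0,0,0.145,0.006,-0.008,0,0,0,0.155,0.006,-0.008,0,0,0,0.165,0.006,-0.008,0,0,0,0.17,0.006,-0.008,0,0,0,0.17,0.006,-0.008,0,0,0]
}}

```text
t: 22.1
tool_pos: [0.4835, -0.3083, 0.2443]
tool_rot: [-2.481, -1.92, 0.01]
contact_force: [-0.0, -8.6, -1.1]
opening: 0.0001
grip_force: 3.7
```

```bash
cat > st.py <<'E'
from plan import *
o=ctrl.get_obs();q=o["tool_pos"]-O;print(o["t"],"clamp",q@X,q@Y,"tip z",q[2]-ctrl.tip_extent,"F along X,Y,z",o["contact_force"]@X,o["contact_force"]@Y,o["contact_force"][2])
im,dd=ctrl.get_image("wrist");pickle.dump((o,dd),open("w13.pkl","wb"));cv2.imwrite("pics/w13.png",im)
P=cloudw("w13");q=P-O;cx=q@X*1000;cy=q@Y*1000;z=P[...,2]*1000
k=(abs(cx+50)<35)&(abs(cy)<45)&(z>112)&(z<135);print("block top x",np.percentile(cx[k],[1,99]),"y",np.percentile(cy[k],[1,99]),"z",np.median(z[k]),k.sum())
k=(abs(cx+20)<60)&(abs(cy)<14)&(z>150)&(z<215)
for zz in(160,175,190,205):
    m=k&(abs(z-zz)<5)
    if m.sum()>5:print("z",zz,"x",np.percentile(cx[m],[3,50,97]),m.sum())
E
python3 st.py
```

```text
22.1 clamp 0.02454394392307419 0.002519417600427137 tip z 0.17168484039687845 F along X,Y,z 8.29723523177887 2.0815486274702266 -1.0843888314969015
block top x [-71.225 -40.917] y [-29.63  30.85] z 123.97744077559754 10129
z 175 x [16.56  17.128 17.697] 68
z 190 x [12.556 16.482 17.645] 1089
z 205 x [-16.314  -6.091  28.82 ] 5272
```

Request:
{"api": "apply_moves", "payload": {
  "rows": [0.004,0,0,0,0,0,0.008,0,0,0,0,0,0.012,0,0,0,0,0,0.015,0,0,0,0,0,0.015,0,0,0,0,0]
}}

```text
t: 22.65
tool_pos: [0.4854, -0.3, 0.2442]
tool_rot: [-2.481, -1.919, 0.012]
contact_force: [-1.4, -9.6, -1.7]
opening: 0.0002
grip_force: 4.0
```

```bash
python3 st.py
```

```text
22.65 clamp 0.01607348835854873 0.0022626540342048774 tip z 0.1715511637971347 F along X,Y,z 9.672922565848156 1.024710376621624 -1.6639449032076055
block top x [-71.299 -41.084] y [-29.637  30.869] z 123.98235961986043 9760
z 175 x [4.425 8.638 9.289] 74
z 190 x [-23.937   5.102   9.104] 1210
z 205 x [-23.95  -13.508  20.83 ] 4903
```

Request:
{"api": "apply_moves", "payload": {
  "rows": [0.003,0,0,0,0,0,0.006,0,0,0,0,0,0.008,0,0,0,0,0,0.008,0,0,0,0,0,0.008,0,0,0,0,0]
}}

```text
t: 23.2
tool_pos: [0.4864, -0.2957, 0.2442]
tool_rot: [-2.482, -1.919, 0.012]
contact_force: [-2.1, -9.7, -1.8]
opening: -0.0001
grip_force: 4.2
```

```bash
python3 st.py
```

```text
23.2 clamp 0.011589354764825149 0.0021983694135675543 tip z 0.17159580472060704 F along X,Y,z 9.86589066313304 0.39482682923368806 -1.7590191093728265
block top x [-71.245 -41.035] y [-29.674  30.84 ] z 123.96160900674107 9583
z 175 x [-0.193  3.994  4.686] 100
z 190 x [-29.851   0.428   4.689] 1322
z 205 x [-27.393 -16.442  16.695] 4342
```

Request:
{"api": "apply_moves", "payload": {
  "rows": [0.003,0,0,0,0,0,0.005,0,0,0,0,0,0.005,0,0,0,0,0,0.005,0,0,0,0,0,0.005,0,0,0,0,0,0.005,0,0,0,0,0]
}}

```text
t: 23.85
tool_pos: [0.487, -0.2935, 0.2443]
tool_rot: [-2.483, -1.919, 0.014]
contact_force: [-1.9, -12.4, -2.5]
opening: -0.0002
grip_force: 5.1
```

```bash
python3 st.py
python3 - <<'E'
import cv2
im=cv2.imread("pics/w13.png");cv2.imwrite("pics/fin.png",im)
E
```

```text
23.85 clamp 0.009297228300942392 0.002227949155188326 tip z 0.1716992459395219 F along X,Y,z 12.512452320647473 1.227523060848699 -2.5017468898118453
block top x [-71.432 -41.075] y [-29.615  30.856] z 124.00093489389452 9522
z 175 x [-2.404  1.649  2.438] 109
z 190 x [-31.922  -1.83    2.429] 1390
z 205 x [-28.803 -17.66   15.144] 4017
```

View pics/fin.png

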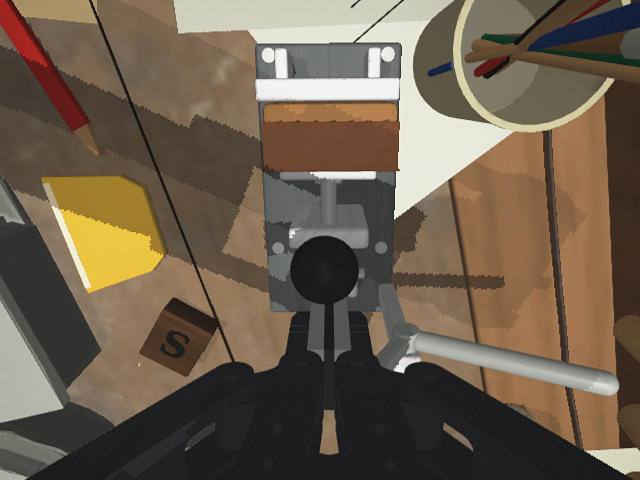

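The force rose to 12.5 N, so the lever is at its stop. The picture shows the block at (330,140) between fence and jaw, the catch flipped over at (500,360), and the fingers behind the lever grip at (325,270). Handing in.

```bash
python3 -c "
from station import ctrl
print(ctrl.finish_job())"
```

```text
the job is handed in; nothing more can be done
None
```

The job is handed in at about 24 s of the 64 s: the block stands upright between fence and jaw, the catch is flipped over (about 1.02 rad), and the lever is held at its stop with about 12 N; the hand-in gave no verdict, and I took the block in front of the robot because the look-alike farthest right let the fingers pass straight through it.

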